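# Soap cartons stood up in the mirror-lid case

## Robot

A 6-joint arm with a two-finger parallel gripper is mounted at the origin on the work surface. World frame = base frame: x ahead of the robot, y to its left, z up, the work surface at z = 0. Lengths are in mm, angles in rad, forces in N, time in s.
With the tool pointing down it reaches from about 375 to 925 mm from the base axis. Payload 5.7 kg.
Tool frame: the origin (TCP) lies at the very end of the fingers, on their centre line; the grasp point (between the pads) lies 19 mm behind it; z points along the fingers, x is the direction in which the jaws open and shut, and the axes are right-handed (so a half turn about z gives the same grasp; the last joint's range is limited). The gripper opens to 88 mm and grips with 3 to 60 N. Pads are 20 mm wide; open, the fingers measure 115 mm over their backs; the gripper's body (75 mm by 178 mm) begins 61 mm behind the grasp point.
Start: joints at [1.178, 0.359, 1.51, -0, 1.272, -0.115], TCP at [164.537, 576.966, 222.623] pointing down, gripper open.
Joint ranges: [-2.97, 2.97], [-1.01, 2.36], [0.21, 2.38], [-0.96, 4.11], [0.2, 2.71], [-2.98, 2.98]. Speed limits (rad/s): [2.39, 2.39, 3.14, 3.14, 3.14, 3.14].

## Interface

Orientations are given as [roll, pitch, yaw] about the fixed x, y, z axes, in that order (R = Rz(yaw) Ry(pitch) Rx(roll)).
In Python, from workcell import env, snapshot, camera_info, hand_in gives the robot as it stands.
- The arm moves only by the tool drive_tool, never from a script. Its argument "steps" is a list of rows, each a list of 7 numbers: the shift along the tool's x, y, z normalised to -1 to 1, where 1 is 0.15 m, then the turn, a rotation vector about the tool's x, y, z normalised to -1 to 1, where 1 is 90 degrees, then the closure, from 0 (fully open) to 1 (shut). In form: [[x, y, z, ax, ay, az, gripper], ...]. A call has 1 to 12 rows; each row is the pose to reach, as a shift and turn from the pose commanded when the call began, along the tool's axes at that moment; what a row does not reach only later rows make up. A row lasts 1/10 s, in which the tool goes at most 50 mm and 8.59 degrees, less where a joint would pass 70% of its speed; a pose out of reach is approached as far as the arm can. A call with a number of a shift or a turn outside -1 to 1 is refused whole. A call with a gripper value outside its range is refused whole. The fingers move at their own pace and stop on an object; the grip force is fixed at half the most. Time passes only in rows, so rows that repeat a pose let the fingers close. It gives the time, the measured TCP pose, the force and the opening at its end, in the units of the state.
- env.observe(): the state, without advancing time (a new reading comes with each control period).
- snapshot(name): name is "scene" or "side" or "wrist"; returns (picture, depth): 400x640x3 uint8, red, green, blue; 400x640 float32, mm along the optical axis (not along the pixel's ray), 0 where there is no reading.
- camera_info(name): a dict with "fx", "fy", "cx", "cy" (pixels), "extrinsics" (4x4, takes a point from camera to world coordinates). Camera axes: x right, y down, z forward; pixel columns grow to the right and rows downward; lengths in mm; the calibration is good to about 2 mm. A picture is of the moment at which its call begins: read the wrist's pose just before it. camera_info takes no time and is no camera call; for the wrist camera it gives the pose at the moment of the call.
- hand_in(): hands the job in, once; it reports no verdict.
The state is a dict: "time": time; "qpos": joint angles; "dq": joint speeds; "effort": joint torques, N m; "eef_pos": TCP position; "tool_rot": TCP orientation; "wrist_force": force on the tool from outside, world axes, zero at the start; "ft_torque": the same for the moment, N m; "opening": finger opening in mm.
Only numpy, scipy, OpenCV 4.12 (cv2) and the standard library are available. Lean on these libraries where they do the work, as an engineer would, in place of code of your own. Each camera call takes 0.05 s, during which the arm holds its last target.

## Task

Fold the stiff mirror lid of the case right back, well past upright, and stand every soap carton on its small end in a bay of its own, squarely upright and not leaning. Then fold the lid down again to 60 degrees from shut, in line with the red mark, so that the soap can scent the wardrobe. Leave the deodorant, the lotion jar and the trinket bowl where they are.

Things in the scene. Friction and masses are not known exactly. Their poses are not given: they have to be found in the camera images.
- case: fixed dark wooden case, 124 mm (x, front to back) x 190 mm (y) x 45 mm high, walls 5 mm, floor 5 mm thick; origin at the centre of its underside on the ledge, z up, its front faces its own -x, roughly to the robot. The front part is split by thin fins into four bays in a row along y, open on top; behind them a low divider and a 30 mm trough with a hair pick. At the +y end of the hinge a thin brass quarter plate carries a red line in the plane the lid has at 60 degrees
- lid (a joint): angle of the mirror lid, rad: 0 shut flat on the case, 1.05 in line with the red mark (60 degrees), 1.57 upright, stop at 2.0 leaning back. The hinge is stiff: the lid stays at any angle, and takes about 1 to 4 N at the pull bar to turn. The lid is a 126 x 188 x 6 mm panel, mirror on its inside; shut, or lower than about 50 degrees, it fouls standing cartons
- lid_pull (a point): centre of the brass pull bar: a round bar 14 mm thick and 34 mm long, parallel to the hinge, on a 10 mm wide neck 34 mm out from the lid's free edge; 160 mm from the hinge line and in the lid's mid-plane. Its two ends can be pinched from above at every lid angle
- lid_hinge (a point): middle of the hinge line, along the case's y on its far (+x) rim, 48 mm above the ledge and 62 mm behind the case's origin; at joint 0 the pull bar is 160 mm from here along the case's -x, and goes up as the joint grows
- soap1: pink flat soap carton with a cream band, 78 x 56 x 26 mm, about 0.11 kg, rigid; origin at its centre, x along the 78 mm length, y along the 56 mm width, z across the 26 mm thickness (all ways round are alike). Starts lying flat on the ledge; may be absent
- soap2: green flat soap carton with a cream band, 78 x 56 x 26 mm, about 0.11 kg, rigid; origin at its centre, x along the 78 mm length, y along the 56 mm width, z across the 26 mm thickness (all ways round are alike). Starts lying flat on the ledge; may be absent
- soap3: yellow flat soap carton with a cream band, 78 x 56 x 26 mm, about 0.11 kg, rigid; origin at its centre, x along the 78 mm length, y along the 56 mm width, z across the 26 mm thickness (all ways round are alike). Starts lying flat on the ledge; may be absent
- soap4: blue flat soap carton with a cream band, 78 x 56 x 26 mm, about 0.11 kg, rigid; origin at its centre, x along the 78 mm length, y along the 56 mm width, z across the 26 mm thickness (all ways round are alike). Starts lying flat on the ledge; may be absent
- bay1 (a point): first bay of the case, counted from the case's -y end to its +y end: point at the centre of the bay's floor. The bay is 80 mm (case x) by about 42 mm (case y) inside; its side fins rise 38 mm above the bay floor
- bay2 (a point): second bay of the case, counted from the case's -y end to its +y end: point at the centre of the bay's floor. The bay is 80 mm (case x) by about 42 mm (case y) inside; its side fins rise 38 mm above the bay floor
- bay3 (a point): third bay of the case, counted from the case's -y end to its +y end: point at the centre of the bay's floor. The bay is 80 mm (case x) by about 42 mm (case y) inside; its side fins rise 38 mm above the bay floor
- bay4 (a point): fourth bay of the case, counted from the case's -y end to its +y end: point at the centre of the bay's floor. The bay is 80 mm (case x) by about 42 mm (case y) inside; its side fins rise 38 mm above the bay floor
- deodorant: bystander: grey roll-on deodorant, 42 mm across, 96 mm high; origin under its foot
- lotion: bystander: small closed jar of lotion, 56 mm across, 55 mm high; origin under its foot
- bowl: bystander: blue ceramic trinket bowl, 96 mm across, 35 mm high, with an orange clothes peg lying on it; origin under its foot

How it is judged (in metres and radians):
On the way, in this order (a step that is already met when the one before it is completed fails the run):
1. the lid is folded back well past upright (beyond 98 degrees) (value of joint lid above 1.71 rad), for 0.2 s.
2. with the lid still folded back beyond 80 degrees, every carton present stands upright in the bays (angle between the x axis of each of soap1, soap2, soap3, soap4 and the z axis of case, either way round below 0.14 rad and x of soap1 in the frame of case between -0.04 and 0.006 m and y of soap1 in the frame of case between -0.088 and 0.088 m and z of soap1 in the frame of case between 0.038 and 0.05 m and x of soap2 in the frame of case between -0.04 and 0.006 m and y of soap2 in the frame of case between -0.088 and 0.088 m and z of soap2 in the frame of case between 0.038 and 0.05 m and x of soap3 in the frame of case between -0.04 and 0.006 m and y of soap3 in the frame of case between -0.088 and 0.088 m and z of soap3 in the frame of case between 0.038 and 0.05 m and x of soap4 in the frame of case between -0.04 and 0.006 m and y of soap4 in the frame of case between -0.088 and 0.088 m and z of soap4 in the frame of case between 0.038 and 0.05 m and value of joint lid above 1.4 rad), for 0.3 s.
At the end, for the whole second after the job is handed in: Every carton present stands at rest on a small end on the floor of the bays, its length within 8 degrees of upright, and the lid is left at 60 degrees from shut, within 8 degrees (angle between the x axis of each of soap1, soap2, soap3, soap4 and the z axis of case, either way round below 0.14 rad and x of soap1 in the frame of case between -0.04 and 0.006 m and y of soap1 in the frame of case between -0.088 and 0.088 m and z of soap1 in the frame of case between 0.038 and 0.05 m and x of soap2 in the frame of case between -0.04 and 0.006 m and y of soap2 in the frame of case between -0.088 and 0.088 m and z of soap2 in the frame of case between 0.038 and 0.05 m and x of soap3 in the frame of case between -0.04 and 0.006 m and y of soap3 in the frame of case between -0.088 and 0.088 m and z of soap3 in the frame of case between 0.038 and 0.05 m and x of soap4 in the frame of case between -0.04 and 0.006 m and y of soap4 in the frame of case between -0.088 and 0.088 m and z of soap4 in the frame of case between 0.038 and 0.05 m and value of joint lid between 0.908 and 1.187 rad and linear speed of each of soap1, soap2, soap3, soap4 below 0.03 m/s); the robot touches nothing.
It fails at once if the deodorant is moved more than 4 cm (distance of deodorant from where it was at the start of the episode above 0.04 m).
It fails at once if the lotion is moved more than 4 cm (distance of lotion from where it was at the start of the episode above 0.04 m).
It fails at once if the bowl is moved more than 4 cm (distance of bowl from where it was at the start of the episode above 0.04 m).
Of soap1, soap2, soap3, soap4 only 3 to 4 are there at a start; the rules pass over those that are not, and their reading is None.
At some moment in a run one of soap1, soap2, soap3, soap4 may be knocked a few centimetres aside while the robot is not near it.
Once in a run the grip may slacken for a moment while it holds something.
It also fails if it takes over 210 s, if anything falls off the work surface, if the arm or the gripper's body presses on something with over 40 N, if the wrist force passes 120 N, or if a joint passes its speed limit or range.

## Working session

There is one attempt and no reset: what is moved stays moved. The work goes in short steps, Python scripts to look and compute and a tool call to move; the robot and the scene stay as the last step left them, time stands still between calls to the robot, and variables do not carry over. Pictures are saved under pics/ and viewed, and the job is handed in when it is done.

Besides the shell and the picture viewer there is one more tool, called after "Call:" as name(argument=value, ...), one argument or row to a line, values as JSON. drive_tool: Moves the arm, as the interface text tells. Scaled input: -1 to 1 covers 0.15 m each way for a shift and 90 degrees each way for a turn. Its arguments: {"type":"object","properties":{"steps":{"type":"array","items":{"type":"array","items":{"type":"number","minimum":-1,"maximum":1}}}},"required":["steps"]}

```bash
mkdir -p pics; ls; cat > h.py <<'E'
import numpy as np, cv2, json
from workcell import env, snapshot, camera_info, hand_in
def take(name, fn):
    ci=camera_info(name); im,d=snapshot(name)
    cv2.imwrite('pics/'+fn+'.png', cv2.cvtColor(im,cv2.COLOR_RGB2BGR))
    np.savez('pics/'+fn+'.npz',im=im,d=d,E=np.array(ci['extrinsics']),K=np.array([ci['fx'],ci['fy'],ci['cx'],ci['cy']]))
    return im,d,ci
def load(fn):
    z=np.load('pics/'+fn+'.npz'); return z['im'],z['d'],z['E'],z['K']
def pts(d,E,K):
    v,u=np.mgrid[:d.shape[0],:d.shape[1]]
    P=np.stack([(u-K[2])/K[0]*d,(v-K[3])/K[1]*d,d],-1)
    return P@E[:3,:3].T+E[:3,3]
E
python3 - <<'E'
from h import *
np.set_printoptions(precision=3,suppress=True)
print(env.observe())
for n in ['scene','side','wrist']:
    im,d,ci=take(n,n+'0'); print(n,ci['fx'],ci['cx'],np.array(ci['extrinsics']))
E
```

```text
pics
{'time': 0.0, 'qpos': array([ 1.178,  0.36 ,  1.511,  0.   ,  1.272, -0.115]), 'dq': array([ 0.001,  0.001, -0.   , -0.002, -0.003,  0.001]), 'effort': array([ -0.001, -51.537, -27.073,   0.067,   0.035,  -0.   ]), 'eef_pos': array([164.279, 576.351, 221.804]), 'tool_rot': array([-3.141,  0.002,  1.293]), 'wrist_force': array([-0.03 ,  0.461, -0.197]), 'ft_torque': array([-0.011,  0.017,  0.026]), 'opening': 87.68806261426863}
scene 448.669879485073 315.4834872414569 [[  -0.188    0.849   -0.493 1246.771]
 [   0.982    0.166   -0.088  155.671]
 [   0.008   -0.501   -0.865 1195.189]
 [   0.       0.       0.       1.   ]]
side 487.7590799557372 320.97925288760456 [[    0.998    -0.048     0.033   565.743]
 [   -0.054    -0.556     0.829 -1032.357]
 [   -0.022    -0.83     -0.558   796.512]
 [    0.        0.        0.        1.   ]]
wrist 336.9670963337528 323.5917074186042 [[  0.274   0.923   0.268  90.647]
 [  0.962  -0.263  -0.078 598.712]
 [ -0.002   0.28   -0.96  384.032]
 [  0.      0.      0.      1.   ]]
```

View pics/scene0.png

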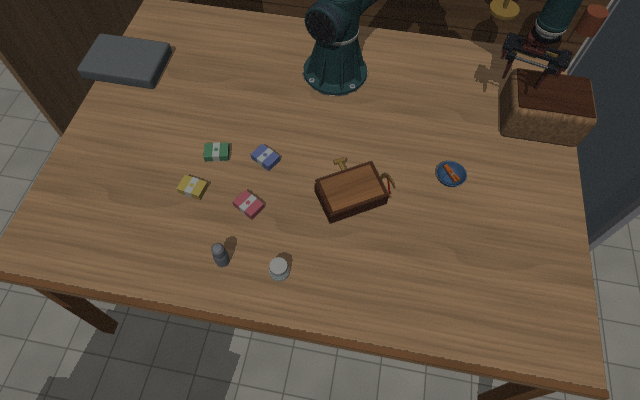

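View pics/side0.png

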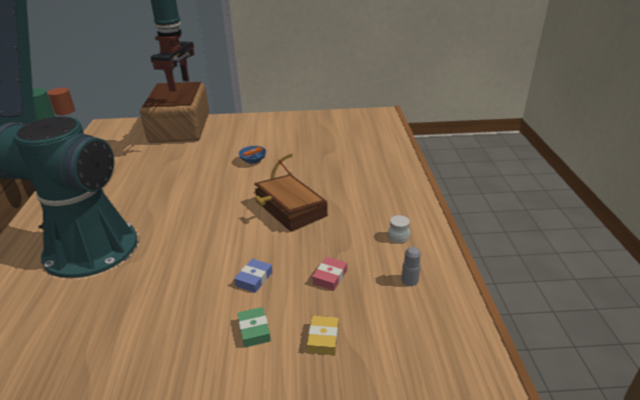

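View pics/wrist0.png

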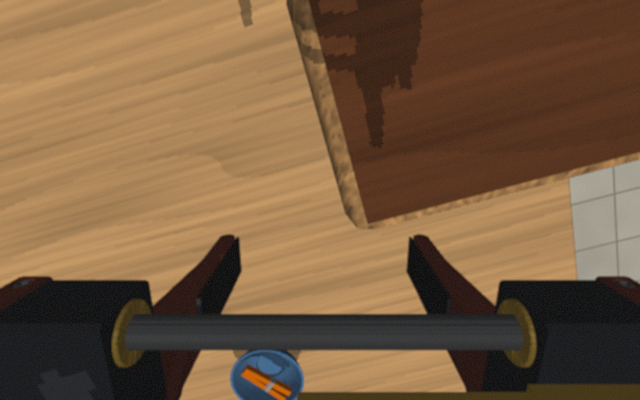

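The scene view shows four cartons: green (217,151), blue (265,157), yellow (192,187), pink (248,204). The case is at (350,190) with its lid shut and its pull at (340,162). The bowl is at (451,173), the deodorant at (221,255) and the jar at (279,268). I'll measure all of them.

```bash
cat >> h.py <<'E'
HUE={'soap1':(165,180),'soap2':(65,90),'soap3':(20,30),'soap4':(110,128)}
def colmask(im,k):
    hsv=cv2.cvtColor(im,cv2.COLOR_RGB2HSV); lo,hi=HUE[k]
    smin={'soap1':90,'soap2':70,'soap3':170,'soap4':90}[k]
    return (hsv[...,0]>=lo)&(hsv[...,0]<=hi)&(hsv[...,1]>=smin)&(hsv[...,2]>60)
def case_frame(P,c,yaw):
    R=np.array([[np.cos(yaw),np.sin(yaw)],[-np.sin(yaw),np.cos(yaw)]])
    Q=np.array(P,float).copy(); Q[...,:2]=(Q[...,:2]-c)@R.T; return Q
E
cat > soaps.py <<'E'
from h import *
import sys
np.set_printoptions(precision=1,suppress=True)
for fn in sys.argv[1:]:
    im,d,E,K=load(fn); P=pts(d,E,K)
    for k in HUE:
        m=colmask(im,k)&(d>0)&(P[...,2]>-5)&(P[...,2]<120)&(P[...,0]>250)
        n,l,st,_=cv2.connectedComponentsWithStats(cv2.morphologyEx(m.astype(np.uint8),cv2.MORPH_CLOSE,np.ones((9,9))))
        if n<2: print(fn,k,'none');continue
        i=1+np.argmax(st[1:,4]); mm=(l==i)&(d>0)
        Q=P[mm]; zt=np.percentile(Q[:,2],90); T=Q[abs(Q[:,2]-zt)<5]
        (c,s,a)=cv2.minAreaRect(T[:,:2].astype(np.float32))
        if s[0]<s[1]: a-=90; s=s[::-1]
        print(fn,k,'n',mm.sum(),'px',st[i,:4],'c',np.array(c),'size',np.array(s),'longaxis deg %.1f'%a,'top z %.1f'%np.median(T[:,2]))
E
python3 soaps.py scene0 side0
python3 - <<'E'
from h import *
np.set_printoptions(precision=1,suppress=True)
for fn,rois in [('scene0',{'case':(305,155,400,225),'deo':(205,238,235,270),'jar':(262,252,295,285),'bowl':(433,158,470,190)}),('side0',{'case':(248,165,332,230),'deo':(398,244,425,290),'jar':(383,213,415,245),'bowl':(236,143,270,167)})]:
    im,d,E,K=load(fn); P=pts(d,E,K)
    print(fn,'table z',np.median(P[340:390,150:300,2]) )
    for k,(a,b,c,e) in rois.items():
        Q=P[b:e,a:c].reshape(-1,3); Q=Q[Q[:,2]>12]
        zt=np.percentile(Q[:,2],95)
        print(k,len(Q),'mean',Q.mean(0),'zmax',np.percentile(Q[:,2],[50,90,99]))
        if k=='case':
            T=Q[(Q[:,2]>42)&(Q[:,2]<58)]; c_,s_,a_=cv2.minAreaRect(T[:,:2].astype(np.float32)); print(c_,s_,a_)
E
```

```text
scene0 soap1 n 465 px [233 191  31  28] c [ 620.  -163.3] size [77.1 55.8] longaxis deg 60.3 top z 28.1
scene0 soap2 n 400 px [204 143  25  18] c [ 451.  -314.2] size [76.5 56.4] longaxis deg -74.4 top z 28.2
scene0 soap3 none
scene0 soap4 n 327 px [251 146  28  24] c [ 441.2 -153.5] size [72.7 52.8] longaxis deg 63.0 top z 28.8
side0 soap1 n 654 px [313 257  33  33] c [ 615.5 -166.1] size [80.9 54.3] longaxis deg 59.9 top z 25.3
side0 soap2 n 747 px [239 308  30  38] c [ 444.6 -319.3] size [77.5 52.1] longaxis deg -76.4 top z 25.3
side0 soap3 none
side0 soap4 n 600 px [236 260  35  31] c [ 434.9 -159.7] size [76.8 54. ] longaxis deg 59.8 top z 25.2
scene0 table z -748.3079004579216
case 3051 mean [537.1 137.2  63.4] zmax [ 59.3  67.7 114. ]
(527.681640625, 139.85743713378906) (123.7255630493164, 198.64476013183594) 30.87706184387207
deo 307 mean [ 814.  -182.9   71.2] zmax [73.9 96.7 99.9]
jar 394 mean [823.2 -17.9  66.9] zmax [  54.3   58.7 1195.2]
bowl 539 mean [394.8 434.8  31.8] zmax [31.1 41.4 45. ]
side0 table z -0.794077565201917
case 2545 mean [521.7  98.8  57.8] zmax [ 55.6  65.1 489.4]
(522.0052490234375, 137.79652404785156) (131.05345153808594, 201.87554931640625) 32.328125
deo 557 mean [ 797.5 -205.    61. ] zmax [57.2 92.4 95.7]
jar 454 mean [801.2 -42.4  45. ] zmax [45.  55.2 58. ]
bowl 337 mean [396.4 417.4  36.4] zmax [31.  39.3 42.8]
```

```bash
sed -i "s/'soap3':(20,30)/'soap3':(18,32)/; s/'soap3':170/'soap3':130/" h.py; python3 soaps.py scene0 side0|grep soap3
python3 - <<'E'
from h import *
np.set_printoptions(precision=2,suppress=True)
for fn,(a,b,c,e) in [('scene0',(310,160,392,225)),('side0',(250,172,332,230))]:
    im,d,E,K=load(fn); P=pts(d,E,K)
    Q=P[b:e,a:c].reshape(-1,3); Q=Q[(Q[:,2]>47)&(Q[:,2]<75)&(Q[:,0]<700)]
    # ransac plane
    best=0;rng=np.random.default_rng(0)
    for _ in range(500):
        p=Q[rng.choice(len(Q),3,False)]; n=np.cross(p[1]-p[0],p[2]-p[0]); n/=np.linalg.norm(n)+1e-9
        m=abs((Q-p[0])@n)<1.5
        if m.sum()>best: best=m.sum();M=m
    T=Q[M]; c0=T.mean(0); n=np.linalg.svd(T-c0)[2][2]; n*=np.sign(n[2])
    r=cv2.minAreaRect(T[:,:2].astype(np.float32))
    print(fn,best,len(Q),'centre',c0,'n',n,'tilt',np.degrees(np.arccos(n[2])),'rect',r)
    print(cv2.boxPoints(r))
    # brass
    hsv=cv2.cvtColor(im,cv2.COLOR_RGB2HSV)
    sub=im[b-15:e,a-10:c+15]; cv2.imwrite(f'pics/{fn}_crop.png',cv2.resize(cv2.cvtColor(sub,cv2.COLOR_RGB2BGR),None,fx=6,fy=6,interpolation=cv2.INTER_CUBIC))
E
```

```text
scene0 soap3 n 438 px [177 175  30  25] c [ 593.4 -347.9] size [78.7 56. ] longaxis deg 80.0 top z 28.3
side0 soap3 n 815 px [307 316  32  39] c [ 588.6 -351. ] size [81.3 55.7] longaxis deg 80.4 top z 25.1
scene0 1044 2513 centre [527.77 134.13  60.91] n [0.1  0.06 0.99] tilt 7.005210205331868 rect ((510.489990234375, 127.1058349609375), (163.26654052734375, 189.83262634277344), 31.557485580444336)
[[391.25 165.26]
 [490.6    3.5 ]
 [629.73  88.95]
 [530.38 250.71]]
side0 1059 1643 centre [521.46 128.57  58.79] n [0.1  0.07 0.99] tilt 6.98308290135199 rect ((503.5294494628906, 128.20877075195312), (167.17857360839844, 203.09388732910156), 30.672101974487305)
[[379.83 172.91]
 [483.44  -1.77]
 [627.23  83.51]
 [523.62 258.19]]
```

View pics/scene0_crop.png

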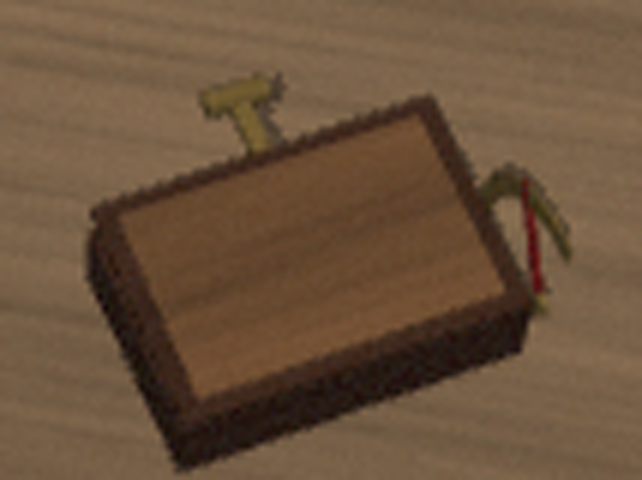

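View pics/side0_crop.png

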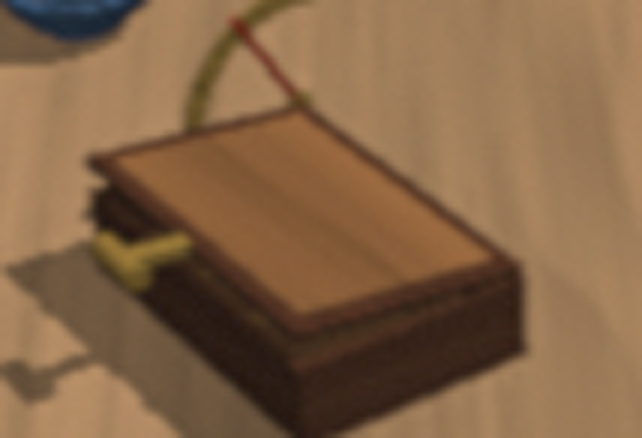

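```bash
python3 - <<'E'
from h import *
np.set_printoptions(precision=1,suppress=True)
for fn,(a,b,c,e) in [('scene0',(305,150,400,225)),('side0',(240,150,335,230))]:
    im,d,E,K=load(fn); P=pts(d,E,K)
    Q=P[b:e,a:c].reshape(-1,3); Q=Q[(Q[:,2]>52)&(Q[:,2]<75)&(Q[:,0]<700)]
    for yaw in np.radians([30,31,32,33]):
        C=case_frame(Q,np.array([522,135]),yaw)
        h=62-C[:,0]; zl=50.5+h*np.tan(np.radians(7)); 
        T=C[(abs(C[:,2]-zl-1)<3)]
        L=T[(abs(T[:,1])<85)&(abs(T[:,1])>25)]; S=T[(T[:,0]>-50)&(T[:,0]<40)]
        pl=T[T[:,0]<-85]
        # edge skew : y-min as fn of x
        lo=[S[(S[:,0]>x)&(S[:,0]<x+15),1] for x in (-50,25)]
        lo2=[L[(L[:,1]>y)&(L[:,1]<y+15),0].min() for y in (-80,-50,30,65)]
        print(fn,np.degrees(yaw),'x',np.percentile(L[:,0],[0.5,99.5]),'y',np.percentile(S[:,1],[.5,99.5]),'skew',[(q.min(),q.max()) for q in lo],np.array(lo2),'pull',pl.mean(0),pl.min(0),pl.max(0))
E
```

```text
scene0 29.999999999999996 x [-59.8  64.3] y [-95.5  91.2] skew [(np.float64(-97.03236357232403), np.float64(89.29175522348336)), (np.float64(-94.59756792987244), np.float64(91.82193474287808))] [-54.8 -56.4 -59.9 -61.6] pull [-90.8  -7.3  70.8] [-99.  -23.1  67.5] [-85.6  12.1  73. ]
scene0 31.0 x [-58.8  64.5] y [-95.3  91.3] skew [(np.float64(-96.03546760767898), np.float64(90.09350275060704)), (np.float64(-95.26163773141703), np.float64(92.62512812380788))] [-55.9 -57.1 -59.2 -60.2] pull [-90.9  -5.7  70.8] [-99.2 -21.6  67.5] [-85.8  13.8  73. ]
scene0 32.0 x [-58.5  64.8] y [-95.2  91.5] skew [(np.float64(-95.22786989553903), np.float64(91.87340423628784)), (np.float64(-95.89668991528839), np.float64(92.15136175798095))] [-57.1 -57.7 -58.5 -59.5] pull [-91.   -4.1  70.8] [-99.3 -20.   67.5] [-85.9  15.4  73. ]
scene0 33.0 x [-58.4  64.8] y [-95.1  91.6] skew [(np.float64(-94.39126485173581), np.float64(92.51510149672599)), (np.float64(-96.50253103843949), np.float64(91.64952519467225))] [-58.3 -58.3 -57.7 -58.2] pull [-91.1  -2.5  70.8] [-99.4 -18.5  67.5] [-86.1  17.1  73. ]
si
[... 398 characters left out ...]
 (np.float64(-96.03339831409062), np.float64(94.11302410808545))] [-62.1 -63.4 -63.3 -67.6] pull [-97.   -4.6  71.2] [-103.6  -21.8   67.1] [-86.7  15.   74.3]
side0 32.0 x [-64.5  58. ] y [-96.3  93.9] skew [(np.float64(-94.7558705480816), np.float64(93.8601642589242)), (np.float64(-96.618915544135), np.float64(91.9716885803002))] [-63.3 -64.1 -62.5 -66.2] pull [-97.   -2.9  71.2] [-103.5  -20.1   67.1] [-86.6  16.8  74.3]
side0 33.0 x [-63.7  57.6] y [-95.1  94.9] skew [(np.float64(-94.34977419392456), np.float64(94.55684097851137)), (np.float64(-97.17500171653622), np.float64(91.45088026548673))] [-64.5 -61.5 -63.2 -64.9] pull [-97.1  -1.2  71.2] [-103.5  -18.3   67.1] [-86.5  18.5  74.3]
```

```bash
cat > go.py <<'E'
# usage: go.py x y z [roll pitch yaw deg]  -> shift/turn from measured pose in tool units
from h import *
import sys
from scipy.spatial.transform import Rotation as Ro
def delta(p,R):
    s=env.observe(); R0=Ro.from_euler('xyz',s['tool_rot'])
    dp=R0.inv().apply(np.array(p)-s['eef_pos'])/150
    dr=(R0.inv()*R).as_rotvec()/(np.pi/2)
    return s,dp,dr
if __name__=='__main__':
    a=[float(x) for x in sys.argv[1:]]
    R=Ro.from_euler('xyz',a[3:6],degrees=True)
    s,dp,dr=delta(a[:3],R)
    print('t %.1f'%s['time'],'pos',s['eef_pos'].round(1),'rpy',np.degrees(s['tool_rot']).round(1),'q',s['qpos'].round(2),'open %.1f'%s['opening'],'F',s['wrist_force'].round(1))
    print('shift',dp.round(3).tolist(),'turn',dr.round(3).tolist(),'halves:',(dp/2).round(3).tolist(),(dr/2).round(3).tolist())
E
python3 go.py 440 82 150 180 0 -58
```

```text
t 0.1 pos [164.3 576.5 222. ] rpy [-1.80e+02  1.00e-01  7.41e+01] q [ 1.18  0.36  1.51 -0.    1.27 -0.12] open 88.0 F [-0.4  0.5  0.4]
shift [-2.666, 2.671, 0.483] turn [0.001, 0.001, 1.468] halves: [-1.333, 1.336, 0.242] [0.001, 0.0, 0.734]
```

Call:
drive_tool(
  steps=[
    [-0.95,0.95,0.1,0,0,0.5,0],
    [-0.95,0.95,0.1,0,0,0.5,0],
    [-0.95,0.95,0.1,0,0,0.5,0],
    [-0.95,0.95,0.1,0,0,0.5,0],
    [-0.95,0.95,0.1,0,0,0.5,0],
    [-0.95,0.95,0.1,0,0,0.5,0],
    [-0.95,0.95,0.1,0,0,0.5,0],
  ],
)

```text
time: 0.85
eef_pos: [262.7, 400.3, 207.6]
tool_rot: [3.142, 0.0, 0.506]
wrist_force: [0.3, 0.2, -0.5]
opening: 87.6
```

```bash
python3 go.py 440 82 150 180 0 -58
```

```text
t 0.8 pos [262.7 400.3 207.6] rpy [180.   0.  29.] q [0.85 0.2  1.78 0.   1.16 0.34] open 87.6 F [ 0.3  0.2 -0.5]
shift [0.005, 2.429, 0.384] turn [0.0, 0.0, 0.967] halves: [0.002, 1.214, 0.192] [0.0, 0.0, 0.483]
```

Call:
drive_tool(
  steps=[
    [0,1,0.15,0,0,0.5,0],
    [0,1,0.15,0,0,0.5,0],
    [0,1,0.15,0,0,0.5,0],
    [0,1,0.15,0,0,0.5,0],
    [0,1,0.15,0,0,0.5,0],
    [0,1,0.15,0,0,0.5,0],
  ],
)

```text
time: 1.45
eef_pos: [335.6, 269.4, 185.0]
tool_rot: [3.141, 0.0, -0.282]
wrist_force: [0.2, 0.2, 1.0]
opening: 87.8
```

```bash
python3 go.py 440 82 150 180 0 -58
```

```text
t 1.4 pos [335.6 269.4 185. ] rpy [180.    0.  -16.2] q [ 0.52  0.16  1.91 -0.    1.08  0.8 ] open 87.8 F [0.2 0.2 1. ]
shift [1.016, 1.007, 0.234] turn [0.0, 0.0, 0.465] halves: [0.508, 0.503, 0.117] [0.0, 0.0, 0.232]
```

Call:
drive_tool(
  steps=[
    [1,1,0.15,0,0,0.46,0],
    [1,1,0.15,0,0,0.46,0],
    [1,1,0.15,0,0,0.46,0],
    [1,1,0.15,0,0,0.46,0],
    [1,1,0.15,0,0,0.46,0],
    [1,1,0.15,0,0,0.46,0],
    [1,1,0.15,0,0,0.46,0],
  ],
)

```text
time: 2.15
eef_pos: [438.0, 84.9, 162.4]
tool_rot: [3.141, 0.001, -0.997]
wrist_force: [-0.2, 0.2, 0.4]
opening: 88.0
```

```bash
python3 go.py 440 82 150 180 0 -58; python3 - <<'E'
from h import *
take('wrist','wrist1')
E
```

```text
t 2.1 pos [438.   84.9 162.4] rpy [ 1.80e+02  1.00e-01 -5.71e+01] q [0.04 0.21 1.9  0.   1.03 1.03] open 88.0 F [-0.2  0.2  0.4]
shift [0.023, -0.001, 0.083] turn [0.001, 0.001, 0.01] halves: [0.012, -0.001, 0.041] [0.0, 0.0, 0.005]
```

View pics/wrist1.png

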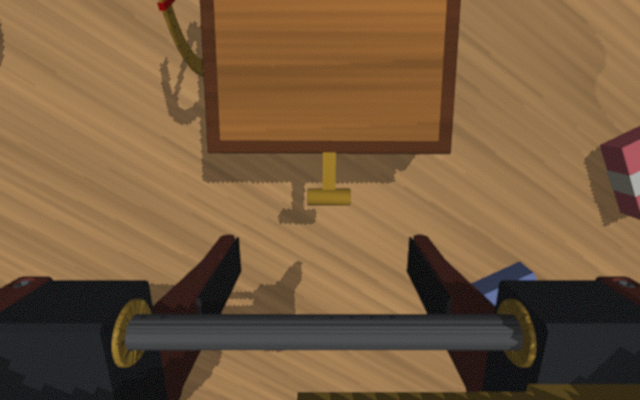

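The wrist view shows the pull bar at (329,197) and the front edge of the lid from (208,150) to (452,152). I'll work out the world positions.

```bash
python3 - <<'E'
from h import *
np.set_printoptions(precision=1,suppress=True)
im,d,E,K=load('wrist1'); P=pts(d,E,K)
hsv=cv2.cvtColor(im,cv2.COLOR_RGB2HSV); print(hsv[197,329],hsv[165,329])
m=(hsv[...,0]>20)&(hsv[...,0]<30)&(hsv[...,1]>150); m[:150]=0;m[230:]=0
print(m.sum(), np.argwhere(m).min(0),np.argwhere(m).max(0))
m&=(P[...,2]>40)
b=m.copy(); b[:186]=0
print('bar',np.median(P[b],0),P[b].min(0),P[b].max(0),'z',np.percentile(P[b][:,2],[50,95]), (P[b].min(0)+P[b].max(0))/2)
L=[(215,145),(445,147),(215,10),(445,10),(330,140),(330,20)]
for u,v in L: print((u,v),P[v,u])
a=P[147,445]-P[145,215]; print('front edge yaw',np.degrees(np.arctan2(a[1],a[0]))+90)
print('table',P[260,60],P[280,560])
E
```

```text
[ 21 185 150] [ 21 193 151]
941 [153 308] [204 349]
bar [446.   86.9  73.2] [432.7  69.8  67.4] [457.3 101.3  75.9] z [73.2 74.8] [445.   85.6  71.7]
(215, 145) [430.6 180.3  64.6]
(445, 147) [525.1  31.4  64.9]
(215, 10) [513.2 227.1  55.1]
(445, 10) [603.   88.8  53.8]
(330, 140) [481.8 108.5  66.2]
(330, 20) [552.5 154.5  55. ]
front edge yaw 32.41403700466365
table [216.2 274.6   0.2] [498.6  52.6 247.1]
```

```bash
python3 go.py 444.7 85.3 48 180 0 -57.6
```

```text
t 2.2 pos [437.7  85.3 162.5] rpy [180.    0.  -57.1] q [0.04 0.21 1.9  0.   1.03 1.03] open 87.4 F [ 0.5 -0.7 -0.2]
shift [0.026, -0.039, 0.764] turn [0.0, 0.0, 0.006] halves: [0.013, -0.02, 0.382] [0.0, 0.0, 0.003]
```

Call:
drive_tool(
  steps=[
    [0.026,-0.039,0.4,0,0,0.006,0],
    [0.026,-0.039,0.764,0,0,0.006,0],
    [0.026,-0.039,0.764,0,0,0.006,0],
    [0.026,-0.039,0.764,0,0,0.006,0],
    [0.026,-0.039,0.764,0,0,0.006,1],
    [0.026,-0.039,0.764,0,0,0.006,1],
    [0.026,-0.039,0.764,0,0,0.006,1],
    [0.026,-0.039,0.764,0,0,0.006,1],
    [0.026,-0.039,0.764,0,0,0.006,1],
    [0.026,-0.039,0.764,0,0,0.006,1],
    [0.026,-0.039,0.764,0,0,0.006,1],
  ],
)

```text
time: 3.3
eef_pos: [445.6, 84.2, 48.2]
tool_rot: [-3.141, -0.0, -1.01]
wrist_force: [-3.5, 6.8, 0.7]
opening: 35.5
```

```bash
python3 - <<'E'
from h import *
s=env.observe(); print(s['eef_pos'],s['opening'],s['wrist_force'],s['tool_rot'])
# arc plan: hinge relative to bar ; tool frame y,z
th0=np.radians(7); 
from scipy.spatial.transform import Rotation as Ro
R=Ro.from_euler('xyz',s['tool_rot'])
ex=np.array([np.cos(np.radians(32.4)),np.sin(np.radians(32.4)),0])
for th in np.radians(np.arange(7,117,6)):
    dx=160*(np.cos(th0)-np.cos(th)); dz=160*(np.sin(th)-np.sin(th0))
    print(round(np.degrees(th)), (R.inv().apply(ex*dx+[0,0,dz])/150).round(3))
E
```

```text
[445.59948861  84.20316218  48.20963459] 35.497661672575475 [-3.53059598  6.7675866   0.71965857] [-3.14146519e+00 -5.25476299e-05 -1.01007926e+00]
7 [0. 0. 0.]
13 [-0.    -0.019 -0.11 ]
19 [-0.    -0.05  -0.217]
25 [-0.    -0.092 -0.321]
31 [-0.001 -0.144 -0.419]
37 [-0.001 -0.207 -0.512]
43 [-0.001 -0.279 -0.597]
49 [-0.002 -0.359 -0.675]
55 [-0.002 -0.447 -0.744]
61 [-0.003 -0.542 -0.803]
67 [-0.003 -0.642 -0.852]
73 [-0.004 -0.747 -0.89 ]
79 [-0.004 -0.855 -0.917]
85 [-0.005 -0.966 -0.932]
91 [-0.005 -1.077 -0.936]
97 [-0.006 -1.189 -0.929]
103 [-0.006 -1.299 -0.909]
109 [-0.007 -1.406 -0.878]
115 [-0.007 -1.51  -0.837]
```

Call:
drive_tool(
  steps=[
    [-0.004,-0.019,-0.11,0,0,0,1],
    [-0.004,-0.05,-0.217,0,0,0,1],
    [-0.004,-0.092,-0.321,0,0,0,1],
    [-0.004,-0.144,-0.419,0,0,0,1],
    [-0.004,-0.207,-0.512,0,0,0,1],
    [-0.004,-0.279,-0.597,0,0,0,1],
    [-0.004,-0.359,-0.675,0,0,0,1],
    [-0.004,-0.447,-0.744,0,0,0,1],
    [-0.004,-0.542,-0.803,0,0,0,1],
    [-0.004,-0.642,-0.852,0,0,0,1],
    [-0.004,-0.747,-0.89,0,0,0,1],
  ],
)

```text
time: 4.4
eef_pos: [537.1, 143.9, 181.1]
tool_rot: [3.135, 0.002, -1.01]
wrist_force: [-6.3, -1.6, 2.3]
opening: 33.5
```

```bash
cat > arc.py <<'E'
from h import *
import sys
from scipy.spatial.transform import Rotation as Ro
# hinge estimate in world from first grasp
a=np.radians(32.4); ex=np.array([np.cos(a),np.sin(a),0])
H=np.array([445.6,84.2,48.2])+ex*160*np.cos(np.radians(7))-np.array([0,0,160*np.sin(np.radians(7))])
s=env.observe(); R=Ro.from_euler('xyz',s['tool_rot'])
v=s['eef_pos']-H; x=v@ex; th=np.degrees(np.arctan2(v[2],-x)); print('H',H,'angle',th,'radius',np.hypot(x,v[2]),'F',s['wrist_force'],'open',s['opening'],s['time'])
for t in [float(q) for q in sys.argv[1:]]:
    tgt=H+ex*(-160*np.cos(np.radians(t)))+np.array([0,0,160*np.sin(np.radians(t))])
    print(t,(R.inv().apply(tgt-s['eef_pos'])/150).round(3))
E
python3 arc.py 79 85 91 97 103 109 113
```

```text
H [579.68550931 169.29325173  28.70090506] angle 71.99539237937769 radius 160.24862386845024 F [-6.34844202 -1.6115585   2.34427794] open 33.54385389425513 4.4
79.0 [ 0.008 -0.127 -0.032]
85.0 [ 0.008 -0.237 -0.048]
91.0 [ 0.007 -0.349 -0.053]
97.0 [ 0.007 -0.46  -0.046]
103.0 [ 0.006 -0.57  -0.027]
109.0 [ 0.006 -0.678  0.003]
113.0 [ 0.006 -0.747  0.029]
```

Call:
drive_tool(
  steps=[
    [0.004,-0.127,-0.032,0,0,0,1],
    [0.004,-0.237,-0.048,0,0,0,1],
    [0.004,-0.349,-0.053,0,0,0,1],
    [0.004,-0.46,-0.046,0,0,0,1],
    [0.004,-0.57,-0.027,0,0,0,1],
    [0.004,-0.678,0.003,0,0,0,1],
    [0.004,-0.71,0.015,0,0,0,1],
    [0.004,-0.71,0.015,0,0,0,1],
    [0.004,-0.71,0.015,0,0,0,1],
    [0.004,-0.71,0.015,0,0,0,1],
  ],
)

```text
time: 5.4
eef_pos: [630.0, 203.3, 179.4]
tool_rot: [-3.14, 0.004, -1.01]
wrist_force: [-2.1, 8.1, 2.6]
opening: 33.1
```

```bash
python3 arc.py
```

```text
H [579.68550931 169.29325173  28.70090506] angle 111.9332114432305 radius 162.43818399893172 F [-2.09397218  8.05321871  2.63289652] open 33.0964193721108 5.4
```

Call:
drive_tool(
  steps=[
    [0,0,0,0,0,0,0],
    [0,0,0,0,0,0,0],
    [0,0,0,0,0,0,0],
    [0,0,0,0,0,0,0],
    [0,0,0,0,0,0,0],
    [0,0,-0.6,0,0,0,0],
    [0,0,-0.6,0,0,0,0],
    [0,0,-0.6,0,0,0,0],
  ],
)

```text
time: 6.2
eef_pos: [634.4, 201.2, 276.2]
tool_rot: [-3.131, -0.004, -1.01]
wrist_force: [0.4, 0.3, 0.5]
opening: 87.5
```

```bash
python3 go.py 450 90 270 180 0 -57.6; python3 - <<'E'
from h import *
take('scene','scene1');take('side','side1')
im=np.hstack([cv2.imread('pics/scene1.png')[120:280,150:480],cv2.imread('pics/side1.png')[110:270,220:450]]); cv2.imwrite('pics/c1.png',cv2.resize(im,None,fx=1.4,fy=1.4))
E
```

```text
t 6.2 pos [634.4 201.2 276.2] rpy [-179.4   -0.2  -57.9] q [ 0.2   0.41  1.3  -0.    1.42  1.21] open 87.5 F [0.4 0.3 0.5]
shift [-0.026, 1.435, 0.026] turn [-0.007, -0.003, -0.003] halves: [-0.013, 0.718, 0.013] [-0.003, -0.001, -0.001]
```

View pics/c1.png

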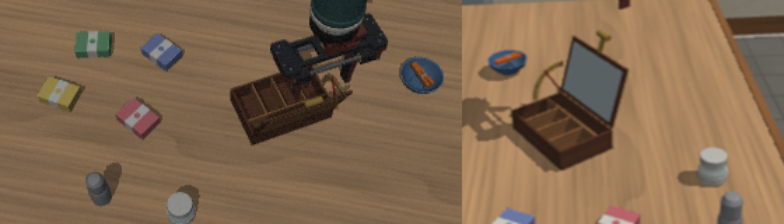

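```bash
python3 go.py 475 104 265 180 0 -57.6
```

```text
t 6.3 pos [631.3 200.5 270.6] rpy [-1.799e+02 -1.000e-01 -5.790e+01] q [ 0.2   0.41  1.3  -0.    1.42  1.21] open 87.5 F [-0.6  0.7 -0.8]
shift [-0.009, 1.225, 0.034] turn [-0.002, -0.001, -0.003] halves: [-0.005, 0.613, 0.017] [-0.001, -0.0, -0.001]
```

Call:
drive_tool(
  steps=[
    [0,1,0,0,0,0,0],
    [0,1,0,0,0,0,0],
    [0,1,0,0,0,0,0],
    [0,1,0,0,0,0,0],
    [0,1,0,0,0,0,0],
  ],
)

```text
time: 6.8
eef_pos: [502.0, 120.2, 268.2]
tool_rot: [3.14, 0.001, -1.011]
wrist_force: [1.0, 0.0, -0.1]
opening: 88.1
```

```bash
python3 go.py 475 104 265 180 0 -57.6;python3 - <<'E'
from h import *
take('wrist','wrist2')
E
```

```text
t 6.8 pos [502.  120.2 268.2] rpy [ 1.799e+02  1.000e-01 -5.790e+01] q [ 0.1   0.2   1.62 -0.    1.32  1.11] open 88.1 F [ 1.   0.  -0.1]
shift [-0.004, 0.21, 0.022] turn [0.001, 0.001, -0.004] halves: [-0.002, 0.105, 0.011] [0.001, 0.0, -0.002]
```

View pics/wrist2.png

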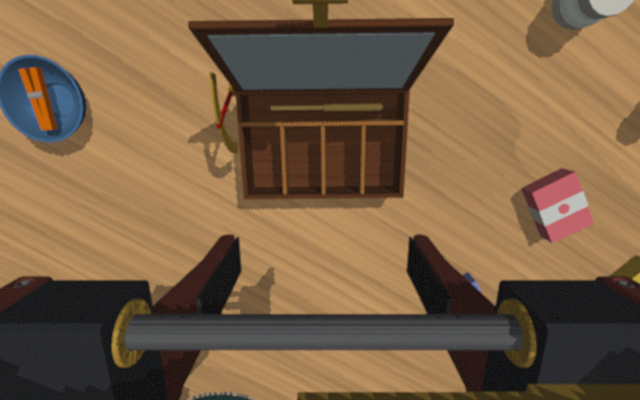

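The lid is folded back, and the bays are visible at columns 244 to 405 and rows 124 to 197. The fins are at columns 284, 323 and 362. I'll cast rays onto the rim height and check against depth.

```bash
cat >> h.py <<'E'
def ray(E,K,u,v,z):
    r=E[:3,:3]@np.array([(u-K[2])/K[0],(v-K[3])/K[1],1.]); o=E[:3,3]
    return o+r*(z-o[2])/r[2]
E
python3 soaps.py wrist2 scene1 side1; python3 - <<'E'
from h import *
np.set_printoptions(precision=1,suppress=True)
im,d,E,K=load('wrist2'); P=pts(d,E,K)
print('rim depth z',P[194,250:400:30,2],'fin z',P[150:185:10,284,2],P[150:185:10,323,2],P[150:185:10,362,2],'floor',P[160,[265,303,343,382],2],'div',P[124,260:400:30,2])
A=ray(E,K,244,197,45);B=ray(E,K,405,196,45)
print('front corners',A,B,np.linalg.norm(A-B),'yaw',np.degrees(np.arctan2(*(B-A)[[1,0]]))+90)
y=np.radians(32.4);ex=np.array([np.cos(y),np.sin(y),0])
print('centre from front',(A+B)/2+62*ex)
for u in (284,323,362): print(u,ray(E,K,u,125,43),ray(E,K,u,190,43))
c=((A+B)/2+62*ex)[:2]
for u in (284,323,362):
    print(case_frame(np.array([ray(E,K,u,125,43),ray(E,K,u,190,43)]),c,y))
# fine edge profile
g=cv2.cvtColor(im,cv2.COLOR_RGB2GRAY)
print(g[165,240:410].tolist())
E
```

```text
wrist2 soap1 n 2484 px [523 170  70  72] c [ 617.5 -160.3] size [77.8 55.3] longaxis deg 60.8 top z 26.2
wrist2 soap2 none
wrist2 soap3 n 761 px [270 103 114   9] c [563.8 156. ] size [128.8   6.8] longaxis deg -57.9 top z 25.9
wrist2 soap4 n 32 px [466 274  12  14] c [ 474.2 -136.3] size [10.5  2.6] longaxis deg 65.4 top z 26.0
scene1 soap1 n 463 px [233 190  31  29] c [ 619.7 -162.9] size [78.5 55.5] longaxis deg 62.2 top z 28.0
scene1 soap2 n 403 px [204 143  25  18] c [ 450.5 -314.1] size [76.9 54.9] longaxis deg -75.0 top z 28.4
scene1 soap3 n 456 px [177 175  31  25] c [ 593.1 -347.9] size [77.  56.4] longaxis deg 79.5 top z 28.2
scene1 soap4 n 324 px [251 146  28  23] c [ 441.4 -154.8] size [75.1 54.3] longaxis deg 61.8 top z 28.4
side1 soap1 n 650 px [313 257  33  33] c [ 616.2 -165.1] size [81.7 54.7] longaxis deg 60.4 top z 25.3
side1 soap2 n 746 px [239 308  30  38] c [ 444.6 -318.4] size [78.6 52. ] longaxis deg -76.9 top z 25.2
side1 soap3 n 812 px [307 316  32  39] c [ 588.5 -350.3] size [80.9 56. ] longaxis deg 80.2 top z 25.0
side1 soap4 n 597 px [236 260  35  31] c [
[... 613 characters left out ...]
  43. ]]
[98, 78, 64, 61, 63, 47, 40, 30, 36, 38, 32, 39, 46, 62, 65, 67, 64, 65, 64, 62, 63, 66, 65, 66, 64, 66, 65, 62, 63, 65, 67, 62, 53, 42, 46, 45, 42, 46, 46, 45, 44, 67, 99, 106, 100, 85, 65, 57, 58, 62, 65, 64, 63, 63, 63, 64, 64, 65, 63, 66, 62, 68, 61, 64, 64, 62, 64, 62, 57, 50, 43, 43, 45, 40, 42, 42, 42, 38, 46, 42, 53, 79, 98, 107, 101, 79, 63, 60, 62, 64, 61, 62, 63, 62, 62, 64, 63, 62, 63, 64, 60, 63, 65, 58, 48, 43, 41, 46, 44, 37, 40, 43, 44, 39, 45, 41, 43, 45, 43, 44, 60, 87, 103, 103, 87, 72, 60, 62, 60, 61, 64, 59, 66, 60, 61, 62, 63, 64, 57, 52, 42, 45, 43, 39, 41, 46, 43, 42, 38, 44, 42, 46, 43, 40, 32, 29, 33, 29, 30, 23, 35, 49, 59, 61, 74, 104, 132, 140, 140, 140]
```

```bash
python3 - <<'E'
from h import *
S=np.array([(.36,1.511,599.3,221.8),(.20,1.78,478.8,207.6),(.16,1.91,430.3,185),(.21,1.90,446.2,162.4),(.41,1.30,662.5,270.8),(.2,1.62,516.2,268.2)])
A=[];b=[]
for q2,q3,r,z in S:
    A.append([1,np.sin(q2),np.sin(q2+q3),np.cos(q2+q3),0]);b.append(r)
    A.append([0,np.cos(q2),np.cos(q2+q3),-np.sin(q2+q3),1]);b.append(z)
x,res,_,sv=np.linalg.lstsq(np.array(A),np.array(b),rcond=None); print(x,res,sv, np.array(A)@x-b)
E
cat >> go.py <<'E'
    open('log.txt','a').write(json.dumps([s['qpos'].tolist(),s['eef_pos'].tolist(),s['tool_rot'].tolist()])+'\n')
E
```

```text
[   8.18893165  618.80173941  425.44393159  107.62460962 -129.90805803] [20.81708565] [4.22473248 3.45556827 0.38112165 0.24299781 0.07988596] [ 1.46714874 -1.19476966 -0.17728867  0.94479093 -1.52295965 -2.17194052
  0.805145    2.09919363 -1.25579639  1.19209182  0.68375096 -0.8693662 ]
```

```bash
python3 go.py 580 -60 230 155 0 -40
```

```text
t 6.8 pos [503.6 120.7 268.7] rpy [180.    0.  -57.9] q [0.1  0.2  1.62 0.   1.32 1.11] open 87.7 F [ 0.5 -0.4  0.8]
shift [1.291, 0.209, 0.258] turn [-0.275, 0.044, -0.196] halves: [0.645, 0.105, 0.129] [-0.138, 0.022, -0.098]
```

Call:
drive_tool(
  steps=[
    [1,0.2,0.2,-0.28,0.04,-0.2,0],
    [1,0.2,0.2,-0.28,0.04,-0.2,0],
    [1,0.2,0.2,-0.28,0.04,-0.2,0],
    [1,0.2,0.2,-0.28,0.04,-0.2,0],
    [1,0.2,0.2,-0.28,0.04,-0.2,0],
    [1,0.2,0.2,-0.28,0.04,-0.2,0],
  ],
)

```text
time: 7.45
eef_pos: [558.8, -21.0, 238.1]
tool_rot: [2.7, 0.008, -0.692]
wrist_force: [-0.2, -0.4, 0.0]
opening: 87.9
```

```bash
python3 go.py 622 -152 100 135 0 -29.3
```

```text
t 7.5 pos [558.8 -21.  238.1] rpy [154.7   0.5 -39.7] q [ 0.05  0.48  1.37 -0.31  1.61  0.78] open 87.9 F [-0.2 -0.4  0. ]
shift [0.889, -0.025, 0.998] turn [-0.219, 0.071, -0.092] halves: [0.445, -0.013, 0.499] [-0.11, 0.036, -0.046]
```

Call:
drive_tool(
  steps=[
    [0.89,-0.02,0.99,-0.22,0.07,-0.09,0],
    [0.89,-0.02,0.99,-0.22,0.07,-0.09,0],
    [0.89,-0.02,0.99,-0.22,0.07,-0.09,0],
    [0.89,-0.02,0.99,-0.22,0.07,-0.09,0],
    [0.89,-0.02,0.99,-0.22,0.07,-0.09,0],
    [0.89,-0.02,0.99,-0.22,0.07,-0.09,0],
    [0.89,-0.02,0.99,-0.22,0.07,-0.09,0],
  ],
)

```text
time: 8.15
eef_pos: [621.7, -152.8, 104.8]
tool_rot: [2.356, -0.003, -0.514]
wrist_force: [-0.1, -0.4, -0.9]
opening: 87.9
```

```bash
python3 go.py 622 -152 10.6 135 0 -29.2; python3 - <<'E'
from h import *
take('wrist','wrist3')
E
python3 soaps.py wrist3
```

```text
t 8.2 pos [ 621.7 -152.8  104.8] rpy [135.   -0.2 -29.5] q [ 0.02  0.8   1.3  -0.66  1.52  0.74] open 87.9 F [-0.1 -0.4 -0.9]
shift [-0.003, -0.448, 0.44] turn [0.0, 0.001, -0.004] halves: [-0.002, -0.224, 0.22] [0.0, 0.0, -0.002]
wrist3 soap1 n 7433 px [277  73  97 104] c [ 618.8 -159.8] size [77.6 54.4] longaxis deg 61.1 top z 26.2
wrist3 soap2 n 1434 px [234 223  68  44] c [ 450.6 -311.1] size [75.4 50.1] longaxis deg -79.0 top z 26.2
wrist3 soap3 n 2417 px [351 204  63  54] c [ 591.6 -346.6] size [79.3 55.9] longaxis deg 80.4 top z 26.3
wrist3 soap4 n 4069 px [ 85 157 107  66] c [ 438.8 -152.3] size [76.1 55.1] longaxis deg 61.6 top z 26.1
```

View pics/wrist3.png

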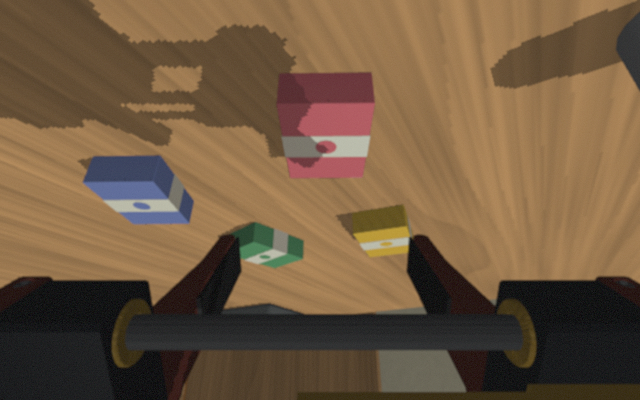

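```bash
python3 go.py 623.1 -151.7 10.8 135 0 -29
```

```text
t 8.2 pos [ 621.9 -152.7  105.1] rpy [135.   -0.2 -29.4] q [ 0.02  0.8   1.3  -0.66  1.52  0.74] open 87.9 F [ 0.2  0.2 -0.2]
shift [0.001, -0.452, 0.437] turn [0.0, 0.002, -0.005] halves: [0.001, -0.226, 0.219] [0.0, 0.001, -0.003]
```

Call:
drive_tool(
  steps=[
    [0,-0.23,0.22,0,0,0,0],
    [0,-0.4,0.385,0,0,0,0],
    [0,-0.452,0.437,0,0,0,0],
    [0,-0.452,0.437,0,0,0,0],
    [0,-0.452,0.437,0,0,0,1],
    [0,-0.452,0.437,0,0,0,1],
    [0,-0.452,0.437,0,0,0,1],
    [0,-0.452,0.437,0,0,0,1],
    [0,-0.452,0.437,0,0,0,1],
    [0,-0.452,0.437,0,0,0,1],
  ],
)

```text
time: 9.2
eef_pos: [622.3, -152.7, 9.3]
tool_rot: [2.353, -0.002, -0.514]
wrist_force: [1.5, 1.4, 4.8]
opening: 55.9
```

```bash
python3 go.py 623.1 -151.7 150 135 0 -29
```

```text
t 9.2 pos [ 622.3 -152.7    9.3] rpy [ 1.348e+02 -1.000e-01 -2.940e+01] q [ 0.02  0.92  1.32 -0.67  1.41  0.82] open 55.9 F [1.5 1.4 4.8]
shift [0.003, 0.66, -0.667] turn [0.002, 0.003, -0.004] halves: [0.001, 0.33, -0.334] [0.001, 0.001, -0.002]
```

Call:
drive_tool(
  steps=[
    [0,0.15,-0.15,0,0,0,1],
    [0,0.35,-0.35,0,0,0,1],
    [0,0.6,-0.6,0,0,0,1],
    [0,0.8,-0.8,0,0,0,1],
    [0,0.8,-0.8,0,0,0,1],
    [0,0.8,-0.8,0,0,0,1],
  ],
)

```text
time: 9.8
eef_pos: [622.4, -151.8, 178.7]
tool_rot: [2.355, -0.002, -0.514]
wrist_force: [-0.9, 0.6, -2.0]
opening: 56.2
```

```bash
python3 go.py 570 -20 180 200 0 10
```

```text
t 9.8 pos [ 622.4 -151.8  178.7] rpy [ 1.35e+02 -1.00e-01 -2.95e+01] q [ 0.02  0.72  1.26 -0.66  1.62  0.66] open 56.2 F [-0.9  0.6 -2. ]
shift [-0.736, -0.412, -0.427] turn [0.693, 0.099, -0.451] halves: [-0.368, -0.206, -0.213] [0.347, 0.049, -0.226]
```

Call:
drive_tool(
  steps=[
    [-0.74,-0.41,-0.43,0.69,0.1,-0.45,1],
    [-0.74,-0.41,-0.43,0.69,0.1,-0.45,1],
    [-0.74,-0.41,-0.43,0.69,0.1,-0.45,1],
    [-0.74,-0.41,-0.43,0.69,0.1,-0.45,1],
    [-0.74,-0.41,-0.43,0.69,0.1,-0.45,1],
    [-0.74,-0.41,-0.43,0.69,0.1,-0.45,1],
    [-0.74,-0.41,-0.43,0.69,0.1,-0.45,1],
    [-0.74,-0.41,-0.43,0.69,0.1,-0.45,1],
    [-0.74,-0.41,-0.43,0.69,0.1,-0.45,1],
    [-0.74,-0.41,-0.43,0.69,0.1,-0.45,1],
    [-0.74,-0.41,-0.43,0.69,0.1,-0.45,1],
  ],
)

```text
time: 10.9
eef_pos: [568.0, -20.2, 178.1]
tool_rot: [-2.799, 0.007, 0.17]
wrist_force: [0.3, 0.6, -1.2]
opening: 55.9
```

```bash
cat > place.py <<'E'
# place.py bay dz : TCP target for standing carton in bay, tool roll 225 yaw 32.4
from h import *
import sys
from go import delta, Ro
c=np.array([527.8,137.8]); yaw=32.4
def case2w(p):
    a=np.radians(yaw); return np.array([c[0]+p[0]*np.cos(a)-p[1]*np.sin(a), c[1]+p[0]*np.sin(a)+p[1]*np.cos(a), p[2]])
if __name__=='__main__':
    yb=float(sys.argv[1]); z0=float(sys.argv[2]); xb=float(sys.argv[3]) if len(sys.argv)>3 else -24
    s_t=float(sys.argv[4]) if len(sys.argv)>4 else 9.6; t_t=float(sys.argv[5]) if len(sys.argv)>5 else -2.4
    # carton standing: centre at (xb,yb,44); tcp at s=s_t above, t=t_t toward lean (-y)
    p=case2w([xb, yb-t_t, z0+39+s_t])
    R=Ro.from_euler('xyz',[225,0,yaw],degrees=True)
    s,dp,dr=delta(p,R)
    print('t %.1f'%s['time'],'target',p.round(1),'pos',s['eef_pos'].round(1),'rpy',np.degrees(s['tool_rot']).round(1),'q',s['qpos'].round(2),'open %.1f'%s['opening'],'F',s['wrist_force'].round(1))
    print('shift',dp.round(3).tolist(),'turn',dr.round(3).tolist(),'halves:',(dp/2).round(3).tolist(),(dr/2).round(3).tolist())
E
python3 place.py 70 95
```

```text
t 10.9 target [468.7 186.1 143.6] pos [568.  -20.2 178.1] rpy [-160.3    0.4    9.7] q [-0.36  0.44  1.56  0.3   1.33 -0.62] open 55.9 F [ 0.3  0.6 -1.2]
shift [-0.418, -1.303, 0.713] turn [0.277, -0.132, -0.217] halves: [-0.209, -0.652, 0.356] [0.139, -0.066, -0.108]
```

Call:
drive_tool(
  steps=[
    [-0.3,-0.95,0.2,0.28,-0.13,-0.22,1],
    [-0.3,-0.95,0.2,0.28,-0.13,-0.22,1],
    [-0.3,-0.95,0.2,0.28,-0.13,-0.22,1],
    [-0.3,-0.95,0.2,0.28,-0.13,-0.22,1],
    [-0.3,-0.95,0.2,0.28,-0.13,-0.22,1],
    [-0.3,-0.95,0.2,0.28,-0.13,-0.22,1],
    [-0.3,-0.95,0.2,0.28,-0.13,-0.22,1],
  ],
)

```text
time: 11.6
eef_pos: [500.0, 114.7, 200.0]
tool_rot: [-2.358, -0.009, 0.57]
wrist_force: [0.0, -0.3, -1.4]
opening: 55.7
```

```bash
python3 place.py 70 75 -24 8 -3.7
```

```text
t 11.6 target [468.  187.2 122. ] pos [500.  114.7 200. ] rpy [-135.1   -0.5   32.7] q [-0.28  0.57  1.52  0.49  1.68 -0.96] open 55.7 F [ 0.  -0.3 -1.4]
shift [0.076, -0.002, 0.737] turn [0.001, -0.002, 0.006] halves: [0.038, -0.001, 0.369] [0.001, -0.001, 0.003]
```

Call:
drive_tool(
  steps=[
    [0.076,0,0.737,0,0,0,1],
    [0.076,0,0.737,0,0,0,1],
    [0.076,0,0.737,0,0,0,1],
    [0.076,0,0.737,0,0,0,1],
    [0.076,0,0.737,0,0,0,1],
  ],
)

```text
time: 12.1
eef_pos: [469.2, 186.3, 123.0]
tool_rot: [-2.357, -0.012, 0.571]
wrist_force: [-0.1, -0.6, -1.6]
opening: 55.8
```

```bash
python3 place.py 70 6 -24 8 -3.7; python3 - <<'E'
from h import *
take('wrist','wrist4');take('side','side4')
im=np.hstack([cv2.imread('pics/wrist4.png'),cv2.resize(cv2.imread('pics/side4.png')[90:290,200:520],None,fx=2,fy=2)]); cv2.imwrite('pics/c4.png',cv2.resize(im,None,fx=.6,fy=.6))
E
```

```text
t 12.1 target [468.  187.2  53. ] pos [469.2 186.3 123. ] rpy [-135.1   -0.7   32.7] q [-0.18  0.62  1.67  0.55  1.46 -0.99] open 55.8 F [-0.1 -0.6 -1.6]
shift [-0.009, 0.323, 0.336] turn [0.001, -0.003, 0.008] halves: [-0.005, 0.162, 0.168] [0.0, -0.002, 0.004]
```

View pics/c4.png

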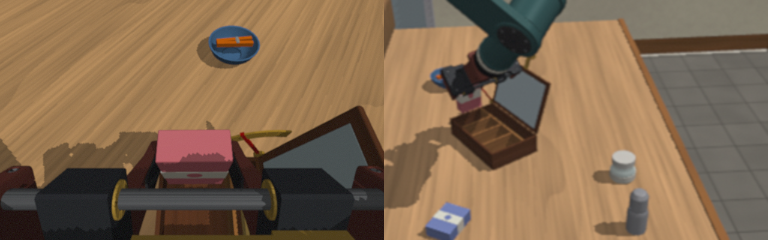

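The wrist view shows the pink carton upright in the fingers over the +y bay. I'll check its position against the case from depth.

```bash
cat > held.py <<'E'
from h import *
import sys
from place import c,yaw
np.set_printoptions(precision=1,suppress=True)
im,d,E,K=load(sys.argv[1]); k=sys.argv[2]; P=pts(d,E,K)
m=colmask(im,k)&(d>0)&(d<400)
n,l,st,_=cv2.connectedComponentsWithStats(m.astype(np.uint8)); i=1+np.argmax(st[1:,4])
Q=case_frame(P[l==i],c,np.radians(yaw)); print(len(Q),'px',st[i])
# segment planes by local normal
best=[];rng=np.random.default_rng(0);R=Q
for it in range(2):
    b=0
    for _ in range(300):
        p=R[rng.choice(len(R),3,False)];nn=np.cross(p[1]-p[0],p[2]-p[0]);nn/=np.linalg.norm(nn)+1e-9
        mm=abs((R-p[0])@nn)<1.
        if mm.sum()>b:b=mm.sum();M=mm
    T=R[M];nn=np.linalg.svd(T-T.mean(0))[2][2]; nn*=np.sign(nn[np.argmax(abs(nn))])
    print('plane n',nn.round(3),'cnt',b,'min',np.percentile(T,1,axis=0),'max',np.percentile(T,99,axis=0))
    R=R[~M]
    if len(R)<100:break
E
python3 held.py wrist4 soap1
```

```text
8271 px [ 258  217  131   69 8271]
plane n [-0. -0.  1.] cnt 5950 min [-50.7  56.3 149.6] max [  3.6  81.1 152.2]
plane n [-0.  1. -0.] cnt 1696 min [-50.1  55.8 125.5] max [  3.7  57.3 151.9]
```

Call:
drive_tool(
  steps=[
    [0,0.15,0.15,0,0,0,1],
    [0,0.26,0.26,0,0,0,1],
    [0,0.3,0.3,0,0,0,1],
    [0,0.32,0.32,0,0,0,1],
    [0,0.32,0.32,0,0,0,1],
  ],
)

```text
time: 12.7
eef_pos: [469.7, 187.0, 54.9]
tool_rot: [-2.355, -0.012, 0.57]
wrist_force: [0.1, 0.4, -0.8]
opening: 55.6
```

```bash
python3 place.py 70 5 -24 8 -3.7
```

```text
t 12.7 target [468.  187.2  52. ] pos [469.7 187.   54.9] rpy [-134.9   -0.7   32.7] q [-0.18  0.73  1.69  0.56  1.36 -1.06] open 55.6 F [ 0.1  0.4 -0.8]
shift [-0.009, 0.009, 0.019] turn [-0.001, -0.003, 0.007] halves: [-0.004, 0.004, 0.009] [-0.0, -0.002, 0.004]
```

Call:
drive_tool(
  steps=[
    [0,0.008,0.008,0,0,0,1],
    [0,0.008,0.008,0,0,0,1],
    [0,0.008,0.008,0,0,0,0.8],
    [0,0.008,0.008,0,0,0,0.2],
    [0,0.008,0.008,0,0,0,0.2],
    [0,0.008,0.008,0,0,0,0.2],
    [0,0,-0.3,0,0,0,0.2],
    [0,0,-0.6,0,0,0,0.2],
    [0,0,-0.9,0,0,0,0.2],
    [0,0,-0.9,0,0,0,0.2],
    [0,0,-0.9,0,0,0,0.2],
  ],
)

```text
time: 13.8
eef_pos: [519.8, 106.0, 149.4]
tool_rot: [-2.356, -0.011, 0.57]
wrist_force: [-1.1, 0.7, -0.6]
opening: 70.0
```

```bash
python3 - <<'E'
from h import *
take('wrist','wrist5');take('scene','scene5')
E
python3 held.py wrist5 soap1; python3 soaps.py scene5; python3 go.py 480 100 230 190 0 -10
```

```text
2697 px [ 290  165   71   41 2697]
plane n [0. 0. 1.] cnt 1580 min [-48.7  56.4  82. ] max [ 5.2 81.3 83.8]
plane n [-0.  1. -0.] cnt 956 min [-48.9  55.8  57.1] max [ 5.3 57.4 82. ]
scene5 soap1 n 261 px [363 163  15  27] c [475.2 183.1] size [54.9 26.1] longaxis deg 32.4 top z 84.5
scene5 soap2 n 342 px [204 143  24  18] c [ 451.1 -314.8] size [75.5 54.9] longaxis deg -76.4 top z 28.0
scene5 soap3 n 461 px [177 175  31  25] c [ 592.2 -347.1] size [78.6 56.7] longaxis deg 79.8 top z 27.9
scene5 soap4 n 81 px [263 159  14  10] c [ 463.9 -139.7] size [25.4 25.3] longaxis deg -27.3 top z 27.9
t 13.9 pos [517.9 107.2 148.5] rpy [-134.8   -0.5   32.8] q [-0.28  0.65  1.51  0.49  1.62 -1.  ] open 70.3 F [-0.7  0.5 -0.4]
shift [-0.234, -0.455, -0.316] turn [-0.375, 0.219, 0.43] halves: [-0.117, -0.227, -0.158] [-0.187, 0.109, 0.215]
```

View pics/wrist5.png

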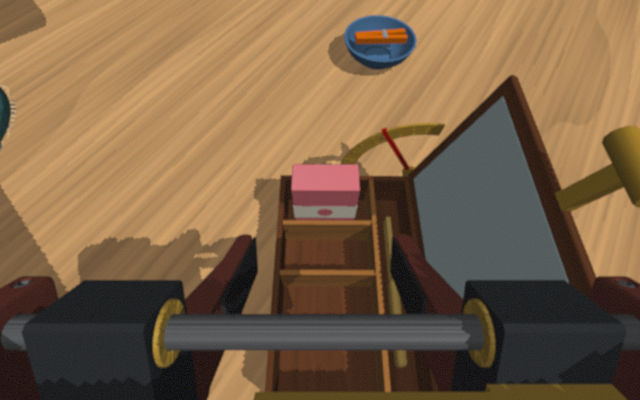

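```bash
python3 go.py 470 0 220 180 0 0
```

```text
t 13.9 pos [517.9 107.2 148.5] rpy [-134.8   -0.5   32.8] q [-0.28  0.65  1.51  0.49  1.62 -1.  ] open 70.3 F [-0.7  0.5 -0.4]
shift [-0.651, -0.04, -0.644] turn [-0.49, 0.139, 0.347] halves: [-0.326, -0.02, -0.322] [-0.245, 0.069, 0.173]
```

Call:
drive_tool(
  steps=[
    [-0.2,0,-0.4,-0.1,0.03,0.07,0],
    [-0.65,-0.04,-0.64,-0.49,0.14,0.35,0],
    [-0.65,-0.04,-0.64,-0.49,0.14,0.35,0],
    [-0.65,-0.04,-0.64,-0.49,0.14,0.35,0],
    [-0.65,-0.04,-0.64,-0.49,0.14,0.35,0],
    [-0.65,-0.04,-0.64,-0.49,0.14,0.35,0],
    [-0.65,-0.04,-0.64,-0.49,0.14,0.35,0],
    [-0.65,-0.04,-0.64,-0.49,0.14,0.35,0],
    [-0.65,-0.04,-0.64,-0.49,0.14,0.35,0],
  ],
)

```text
time: 14.8
eef_pos: [470.0, 0.9, 219.3]
tool_rot: [-3.141, -0.0, -0.002]
wrist_force: [-0.5, -1.4, -1.0]
opening: 87.4
```

```bash
python3 go.py 443.4 -143.9 110 135 0 -28.4
```

```text
t 14.8 pos [470.    0.9 219.3] rpy [-1.8e+02 -0.0e+00 -1.0e-01] q [-0.15  0.17  1.78  0.    1.18 -0.14] open 87.4 F [-0.5 -1.4 -1. ]
shift [-0.175, 0.966, 0.728] turn [-0.49, -0.123, 0.298] halves: [-0.087, 0.483, 0.364] [-0.245, -0.062, 0.149]
```

Call:
drive_tool(
  steps=[
    [-0.18,0.97,0.73,-0.49,-0.12,0.3,0],
    [-0.18,0.97,0.73,-0.49,-0.12,0.3,0],
    [-0.18,0.97,0.73,-0.49,-0.12,0.3,0],
    [-0.18,0.97,0.73,-0.49,-0.12,0.3,0],
    [-0.18,0.97,0.73,-0.49,-0.12,0.3,0],
    [-0.18,0.97,0.73,-0.49,-0.12,0.3,0],
    [-0.18,0.97,0.73,-0.49,-0.12,0.3,0],
    [-0.18,0.97,0.73,-0.49,-0.12,0.3,0],
  ],
)

```text
time: 15.6
eef_pos: [443.4, -145.6, 109.1]
tool_rot: [2.358, -0.004, -0.499]
wrist_force: [0.4, -0.3, 0.4]
opening: 87.6
```

```bash
python3 -c "
from h import *
take('wrist','wrist6')"
python3 soaps.py wrist6;python3 go.py 443.4 -143.9 10.8 135 0 -28.4
```

```text
wrist6 soap1 none
wrist6 soap2 n 2541 px [361 183  85  59] c [ 447.6 -311.8] size [76.3 54.1] longaxis deg -76.0 top z 26.2
wrist6 soap3 n 4420 px [521 156 101  73] c [ 591.  -346.5] size [79.7 56.9] longaxis deg 79.9 top z 26.2
wrist6 soap4 n 6992 px [274  71  94 102] c [ 437.6 -152.4] size [77.1 53.8] longaxis deg 61.4 top z 26.2
t 15.7 pos [ 443.2 -146.   110.1] rpy [135.2  -0.3 -28.6] q [ 0.04  0.61  1.75 -0.68  1.31  0.9 ] open 87.8 F [-0.8 -0.2  0.6]
shift [-0.009, -0.476, 0.46] turn [-0.002, -0.001, -0.004] halves: [-0.004, -0.238, 0.23] [-0.001, -0.0, -0.002]
```

View pics/wrist6.png

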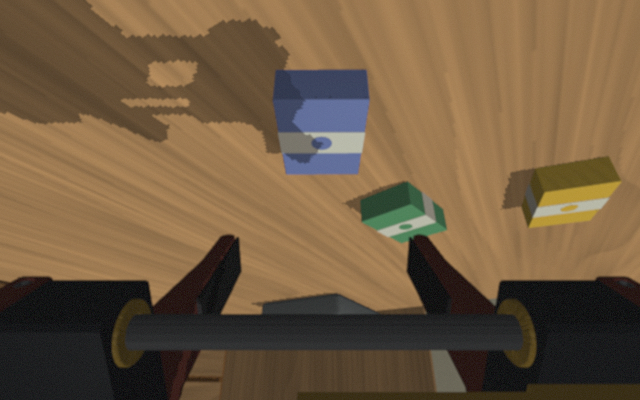

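Call:
drive_tool(
  steps=[
    [-0.01,-0.23,0.22,0,0,0,0],
    [-0.015,-0.4,0.385,0,0,0,0],
    [-0.015,-0.472,0.46,0,0,0,0],
    [-0.015,-0.472,0.46,0,0,0,0],
    [-0.015,-0.472,0.46,0,0,0,1],
    [-0.015,-0.472,0.46,0,0,0,1],
    [-0.015,-0.472,0.46,0,0,0,1],
    [-0.015,-0.472,0.46,0,0,0,1],
    [-0.015,-0.472,0.46,0,0,0,1],
    [-0.015,-0.472,0.46,0,0,0,1],
  ],
)

```text
time: 16.65
eef_pos: [443.5, -143.9, 12.8]
tool_rot: [2.357, -0.01, -0.5]
wrist_force: [1.8, 3.1, 5.9]
opening: 55.9
```

```bash
python3 go.py 442.3 -143.9 150 135 0 -29
```

```text
t 16.6 pos [ 443.5 -143.9   12.8] rpy [135.1  -0.6 -28.7] q [ 0.04  0.77  1.78 -0.72  1.17  1.04] open 55.9 F [1.8 3.1 5.9]
shift [0.002, 0.649, -0.645] turn [-0.001, -0.007, -0.002] halves: [0.001, 0.325, -0.322] [-0.0, -0.004, -0.001]
```

Call:
drive_tool(
  steps=[
    [0,0.15,-0.15,0,0,0,1],
    [0,0.35,-0.35,0,0,0,1],
    [0,0.6,-0.6,0,0,0,1],
    [0,0.8,-0.8,0,0,0,1],
    [0,0.8,-0.8,0,0,0,1],
    [0,0.8,-0.8,0,0,0,1],
  ],
)

```text
time: 17.25
eef_pos: [442.1, -143.0, 182.2]
tool_rot: [2.359, -0.011, -0.501]
wrist_force: [0.1, -0.2, -1.3]
opening: 56.0
```

```bash
python3 go.py 500 -40 190 200 0 10
```

```text
t 17.2 pos [ 442.1 -143.   182.2] rpy [135.2  -0.6 -28.7] q [ 0.04  0.5   1.72 -0.66  1.43  0.82] open 56.0 F [ 0.1 -0.2 -1.3]
shift [0.009, -0.522, -0.592] turn [0.694, 0.09, -0.444] halves: [0.005, -0.261, -0.296] [0.347, 0.045, -0.222]
```

Call:
drive_tool(
  steps=[
    [0,-0.52,-0.59,0.69,0.1,-0.44,1],
    [0,-0.52,-0.59,0.69,0.1,-0.44,1],
    [0,-0.52,-0.59,0.69,0.1,-0.44,1],
    [0,-0.52,-0.59,0.69,0.1,-0.44,1],
    [0,-0.52,-0.59,0.69,0.1,-0.44,1],
    [0,-0.52,-0.59,0.69,0.1,-0.44,1],
    [0,-0.52,-0.59,0.69,0.1,-0.44,1],
    [0,-0.52,-0.59,0.69,0.1,-0.44,1],
    [0,-0.52,-0.59,0.69,0.1,-0.44,1],
    [0,-0.52,-0.59,0.69,0.1,-0.44,1],
    [0,-0.52,-0.59,0.69,0.1,-0.44,1],
  ],
)

```text
time: 18.35
eef_pos: [497.1, -40.2, 187.6]
tool_rot: [-2.803, -0.005, 0.169]
wrist_force: [0.2, -0.1, -1.0]
opening: 55.7
```

```bash
python3 place.py 24.5 90 -24 10.1 -0.2
```

```text
t 18.4 target [494.3 145.8 139.1] pos [497.1 -40.2 187.6] rpy [-160.6   -0.3    9.7] q [-0.44  0.34  1.7   0.29  1.31 -0.71] open 55.7 F [ 0.2 -0.1 -1. ]
shift [0.189, -1.048, 0.712] turn [0.282, -0.138, -0.214] halves: [0.094, -0.524, 0.356] [0.141, -0.069, -0.107]
```

Call:
drive_tool(
  steps=[
    [0.19,-0.98,0.4,0.28,-0.14,-0.21,1],
    [0.19,-0.98,0.4,0.28,-0.14,-0.21,1],
    [0.19,-0.98,0.4,0.28,-0.14,-0.21,1],
    [0.19,-0.98,0.4,0.28,-0.14,-0.21,1],
    [0.19,-0.98,0.4,0.28,-0.14,-0.21,1],
    [0.19,-0.98,0.4,0.28,-0.14,-0.21,1],
    [0.19,-0.98,0.4,0.28,-0.14,-0.21,1],
    [0.19,-0.98,0.4,0.28,-0.14,-0.21,1],
  ],
)

```text
time: 19.15
eef_pos: [498.8, 120.8, 182.7]
tool_rot: [-2.363, 0.001, 0.564]
wrist_force: [0.6, 0.8, -0.7]
opening: 56.3
```

```bash
python3 place.py 24.5 75 -24 10.1 -0.2
```

```text
t 19.1 target [494.3 145.8 124.1] pos [498.8 120.8 182.7] rpy [-1.354e+02  1.000e-01  3.230e+01] q [-0.27  0.58  1.54  0.49  1.64 -0.96] open 56.3 F [ 0.6  0.8 -0.7]
shift [0.064, 0.163, 0.388] turn [0.004, 0.0, -0.001] halves: [0.032, 0.081, 0.194] [0.002, 0.0, -0.001]
```

Call:
drive_tool(
  steps=[
    [0.064,0.163,0.388,0,0,0,1],
    [0.064,0.163,0.388,0,0,0,1],
    [0.064,0.163,0.388,0,0,0,1],
    [0.064,0.163,0.388,0,0,0,1],
  ],
)

```text
time: 19.55
eef_pos: [494.5, 145.8, 124.2]
tool_rot: [-2.36, 0.002, 0.565]
wrist_force: [0.6, 0.3, -0.3]
opening: 55.7
```

```bash
python3 -c "
from h import *
take('wrist','wrist7')"
python3 held.py wrist7 soap4;python3 place.py 24.5 5 -24 10.1 -0.2
```

```text
5118 px [ 261  212  127   68 5118]
plane n [0. 0. 1.] cnt 3783 min [-50.   12.1 148.7] max [  4.   37.  150.7]
plane n [-0.  1. -0.] cnt 899 min [-50.1  11.6 126.1] max [  3.6  13.3 150.9]
t 19.6 target [494.3 145.8  54.1] pos [495.1 145.6 124.4] rpy [-135.3    0.    32.4] q [-0.23  0.65  1.59  0.51  1.52 -0.99] open 55.8 F [-0.3 -0.3 -0.1]
shift [-0.003, 0.327, 0.335] turn [0.003, 0.0, -0.001] halves: [-0.002, 0.164, 0.168] [0.001, 0.0, -0.0]
```

Call:
drive_tool(
  steps=[
    [0,0.15,0.15,0,0,0,1],
    [0,0.26,0.26,0,0,0,1],
    [0,0.3,0.3,0,0,0,1],
    [0,0.319,0.319,0,0,0,1],
    [0,0.319,0.319,0,0,0,1],
    [0,0.319,0.319,0,0,0,1],
  ],
)

```text
time: 20.2
eef_pos: [494.7, 145.6, 57.4]
tool_rot: [-2.359, 0.001, 0.566]
wrist_force: [-1.4, -3.4, 6.3]
opening: 55.6
```

```bash
python3 place.py 24.5 5 -24 10.1 -0.2
```

```text
t 20.2 target [494.3 145.8  54.1] pos [494.7 145.6  57.4] rpy [-1.352e+02  1.000e-01  3.240e+01] q [-0.23  0.75  1.61  0.52  1.42 -1.05] open 55.6 F [-1.4 -3.4  6.3]
shift [-0.001, 0.014, 0.017] turn [0.002, 0.001, -0.0] halves: [-0.001, 0.007, 0.009] [0.001, 0.0, -0.0]
```

Contact with the floor (6 N). Release and back out.

Call:
drive_tool(
  steps=[
    [0,0,0,0,0,0,0.8],
    [0,0,0,0,0,0,0.2],
    [0,0,0,0,0,0,0.2],
    [0,0,0,0,0,0,0.2],
    [0,0,-0.3,0,0,0,0.2],
    [0,0,-0.6,0,0,0,0.2],
    [0,0,-0.9,0,0,0,0.2],
    [0,0,-0.9,0,0,0,0.2],
    [0,0,-0.9,0,0,0,0.2],
  ],
)

```text
time: 21.1
eef_pos: [546.2, 65.2, 151.5]
tool_rot: [-2.361, 0.001, 0.564]
wrist_force: [-0.5, -0.0, -0.0]
opening: 70.1
```

```bash
python3 -c "
from h import *
take('wrist','wrist8')"
python3 held.py wrist8 soap4;python3 held.py wrist8 soap1; python3 go.py 490 -30 220 180 0 10
```

```text
1427 px [ 291  163   66   39 1427]
plane n [-0.  1. -0.] cnt 804 min [-49.5  10.6  59.3] max [ 2.9 12.8 83.8]
plane n [0. 0. 1.] cnt 562 min [-44.2  12.8  82. ] max [ 3.3 35.7 84. ]
2355 px [ 293  122   65   39 2355]
plane n [-0. -0.  1.] cnt 1206 min [-48.4  56.1  81.9] max [ 5.2 80.9 84. ]
plane n [-0.  1.  0.] cnt 986 min [-48.9  55.6  56.8] max [ 5.4 57.5 81.9]
t 21.1 pos [544.9  66.1 150.8] rpy [-1.352e+02  1.000e-01  3.240e+01] q [-0.33  0.69  1.42  0.46  1.68 -0.99] open 70.6 F [-0.8 -0.  -0.1]
shift [-0.653, -0.08, -0.569] turn [-0.491, 0.099, 0.235] halves: [-0.327, -0.04, -0.285] [-0.246, 0.049, 0.118]
```

View pics/wrist8.png

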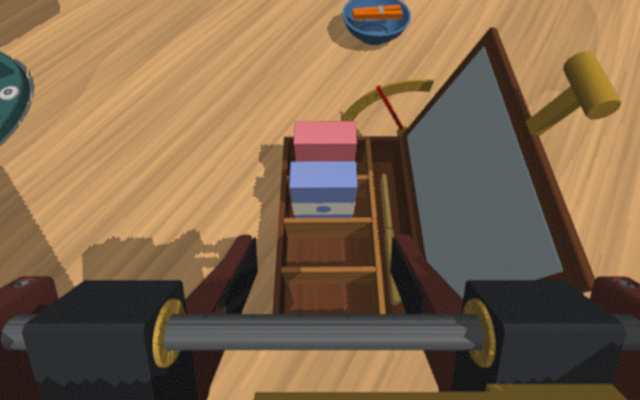

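Call:
drive_tool(
  steps=[
    [-0.2,0,-0.4,-0.1,0.02,0.05,0],
    [-0.65,-0.08,-0.57,-0.49,0.1,0.23,0],
    [-0.65,-0.08,-0.57,-0.49,0.1,0.23,0],
    [-0.65,-0.08,-0.57,-0.49,0.1,0.23,0],
    [-0.65,-0.08,-0.57,-0.49,0.1,0.23,0],
    [-0.65,-0.08,-0.57,-0.49,0.1,0.23,0],
    [-0.65,-0.08,-0.57,-0.49,0.1,0.23,0],
    [-0.65,-0.08,-0.57,-0.49,0.1,0.23,0],
  ],
)

```text
time: 21.95
eef_pos: [489.6, -28.6, 219.5]
tool_rot: [-3.136, -0.002, 0.185]
wrist_force: [0.3, 0.2, -0.6]
opening: 87.9
```

```bash
python3 go.py 470 -170 180 160 0 14
```

```text
t 21.9 pos [489.6 -28.6 219.5] rpy [-1.797e+02 -1.000e-01  1.060e+01] q [-0.2   0.2   1.74  0.01  1.19 -0.39] open 87.9 F [ 0.3  0.2 -0.6]
shift [-0.303, 0.904, 0.258] turn [-0.226, 0.005, -0.037] halves: [-0.151, 0.452, 0.129] [-0.113, 0.003, -0.019]
```

Call:
drive_tool(
  steps=[
    [-0.3,0.9,0.26,-0.23,0,-0.04,0],
    [-0.3,0.9,0.26,-0.23,0,-0.04,0],
    [-0.3,0.9,0.26,-0.23,0,-0.04,0],
    [-0.3,0.9,0.26,-0.23,0,-0.04,0],
    [-0.3,0.9,0.26,-0.23,0,-0.04,0],
  ],
)

```text
time: 22.45
eef_pos: [470.4, -171.5, 179.3]
tool_rot: [2.787, 0.009, 0.241]
wrist_force: [0.2, -0.1, -0.6]
opening: 87.6
```

```bash
python3 go.py 445.3 -302.5 110 135 0 14
```

```text
t 22.4 pos [ 470.4 -171.5  179.3] rpy [159.7   0.5  13.8] q [-0.25  0.22  1.92 -0.41  0.89 -0.25] open 87.6 F [ 0.2 -0.1 -0.6]
shift [-0.366, 0.596, 0.718] turn [-0.274, 0.006, 0.001] halves: [-0.183, 0.298, 0.359] [-0.137, 0.003, 0.001]
```

Call:
drive_tool(
  steps=[
    [-0.37,0.6,0.72,-0.27,0,0,0],
    [-0.37,0.6,0.72,-0.27,0,0,0],
    [-0.37,0.6,0.72,-0.27,0,0,0],
    [-0.37,0.6,0.72,-0.27,0,0,0],
    [-0.37,0.6,0.72,-0.27,0,0,0],
    [-0.37,0.6,0.72,-0.27,0,0,0],
    [-0.37,0.6,0.72,-0.27,0,0,0],
  ],
)

```text
time: 23.15
eef_pos: [471.0, -290.5, 180.0]
tool_rot: [2.466, 0.029, 0.222]
wrist_force: [-0.0, 0.3, 0.2]
opening: 88.0
```

```bash
python3 -c "
from h import *
take('wrist','wrist9')"
python3 soaps.py wrist9;python3 go.py 445.3 -302.5 10.8 135 0 14
```

```text
wrist9 soap1 none
wrist9 soap2 n 4919 px [254  35  73  94] c [ 446.3 -313.2] size [77.  54.1] longaxis deg -76.9 top z 26.2
wrist9 soap3 n 3983 px [388  97  98  85] c [ 591.  -347.5] size [79.2 58. ] longaxis deg 79.5 top z 26.2
wrist9 soap4 none
t 23.2 pos [ 470.8 -290.3  179.9] rpy [141.3   1.7  12.7] q [-0.29  0.3   2.01 -0.96  0.74  0.18] open 88.0 F [-0.5  0.3 -0.3]
shift [-0.151, -0.675, 0.91] turn [-0.07, 0.023, 0.002] halves: [-0.076, -0.338, 0.455] [-0.035, 0.012, 0.001]
```

View pics/wrist9.png

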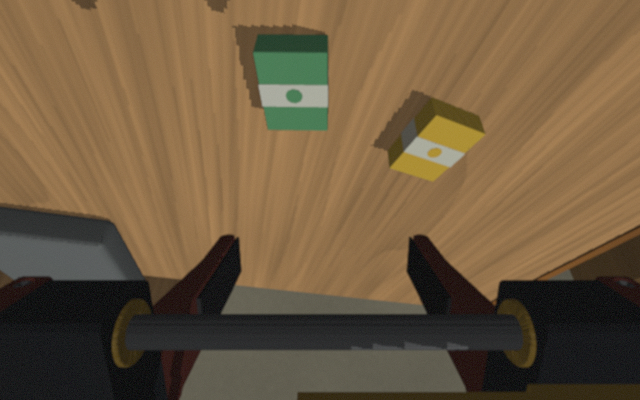

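```bash
python3 go.py 449 -322 130 225 0 13.5
```

```text
t 23.2 pos [ 470.8 -290.3  179.9] rpy [141.3   1.7  12.7] q [-0.29  0.3   2.01 -0.96  0.74  0.18] open 88.0 F [-0.5  0.3 -0.3]
shift [-0.179, -0.075, 0.373] turn [0.93, 0.02, -0.011] halves: [-0.089, -0.038, 0.186] [0.465, 0.01, -0.005]
```

Call:
drive_tool(
  steps=[
    [-0.18,-0.07,0.37,0.93,0.02,0,0],
    [-0.18,-0.07,0.37,0.93,0.02,0,0],
    [-0.18,-0.07,0.37,0.93,0.02,0,0],
    [-0.18,-0.07,0.37,0.93,0.02,0,0],
    [-0.18,-0.07,0.37,0.93,0.02,0,0],
    [-0.18,-0.07,0.37,0.93,0.02,0,0],
    [-0.18,-0.07,0.37,0.93,0.02,0,0],
    [-0.18,-0.07,0.37,0.93,0.02,0,0],
    [-0.18,-0.07,0.37,0.93,0.02,0,0],
    [-0.18,-0.07,0.37,0.93,0.02,0,0],
    [-0.18,-0.07,0.37,0.93,0.02,0,0],
    [-0.18,-0.07,0.37,0.93,0.02,0,0],
  ],
)

```text
time: 24.4
eef_pos: [447.5, -323.5, 126.4]
tool_rot: [-2.35, 0.003, 0.218]
wrist_force: [0.0, -0.5, -0.9]
opening: 88.1
```

```bash
python3 -c "
from h import *
take('wrist','wrist10')"
python3 soaps.py wrist10;python3 go.py 448.8 -322.3 10.8 225 0 13.5
```

```text
wrist10 soap1 none
wrist10 soap2 n 2941 px [291 245  70  69] c [ 444.3 -305.8] size [57.  54.1] longaxis deg -76.7 top z 26.0
wrist10 soap3 n 232 px [437 376  29  16] c [ 557.4 -361.6] size [13.7  5.2] longaxis deg 38.9 top z 5.2
wrist10 soap4 none
t 24.4 pos [ 447.9 -322.8  127.7] rpy [-134.8    0.2   12.5] q [-0.95  0.8   1.25  0.29  1.83 -1.2 ] open 88.2 F [-0.4 -0.1 -0.1]
shift [0.009, 0.551, 0.551] turn [-0.002, -0.006, -0.009] halves: [0.004, 0.276, 0.276] [-0.001, -0.003, -0.004]
```

View pics/wrist10.png

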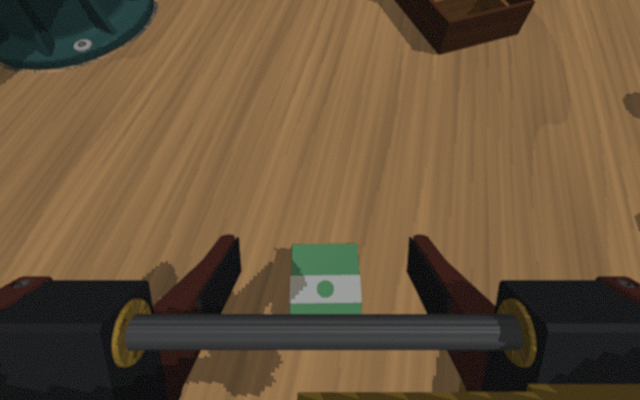

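```bash
python3 go.py 448.8 -323.5 10.8 225 0 13.3
```

```text
t 24.4 pos [ 447.9 -322.8  127.7] rpy [-134.8    0.2   12.5] q [-0.95  0.8   1.25  0.29  1.83 -1.2 ] open 88.2 F [-0.4 -0.1 -0.1]
shift [0.007, 0.557, 0.546] turn [-0.002, -0.005, -0.007] halves: [0.003, 0.278, 0.273] [-0.001, -0.002, -0.004]
```

Call:
drive_tool(
  steps=[
    [0.007,0.25,0.24,0,0,-0.007,0],
    [0.007,0.45,0.44,0,0,-0.007,0],
    [0.007,0.557,0.546,0,0,-0.007,0],
    [0.007,0.557,0.546,0,0,-0.007,0],
    [0.007,0.557,0.546,0,0,-0.007,1],
    [0.007,0.557,0.546,0,0,-0.007,1],
    [0.007,0.557,0.546,0,0,-0.007,1],
    [0.007,0.557,0.546,0,0,-0.007,1],
    [0.007,0.557,0.546,0,0,-0.007,1],
    [0.007,0.557,0.546,0,0,-0.007,1],
  ],
)

```text
time: 25.45
eef_pos: [449.7, -323.9, 13.9]
tool_rot: [-2.356, -0.007, 0.227]
wrist_force: [0.8, -2.8, 6.4]
opening: 56.0
```

```bash
python3 go.py 448.8 -323.5 150 225 0 13.3
```

```text
t 25.4 pos [ 449.7 -323.9   13.9] rpy [-135.    -0.4   13. ] q [-0.95  0.93  1.27  0.28  1.68 -1.26] open 56.0 F [ 0.8 -2.8  6.4]
shift [0.001, -0.645, -0.639] turn [-0.0, -0.005, 0.001] halves: [0.001, -0.322, -0.319] [-0.0, -0.003, 0.0]
```

Call:
drive_tool(
  steps=[
    [0,-0.15,-0.15,0,0,0,1],
    [0,-0.35,-0.35,0,0,0,1],
    [0,-0.6,-0.6,0,0,0,1],
    [0,-0.85,-0.85,0,0,0,1],
    [0,-0.85,-0.85,0,0,0,1],
    [0,-0.85,-0.85,0,0,0,1],
  ],
)

```text
time: 26.05
eef_pos: [448.9, -324.6, 194.3]
tool_rot: [-2.359, -0.008, 0.227]
wrist_force: [0.6, 0.1, -1.5]
opening: 55.8
```

```bash
python3 go.py 480 -190 220 180 0 -50
```

```text
t 26.1 pos [ 448.9 -324.6  194.3] rpy [-135.2   -0.4   13. ] q [-0.95  0.73  1.2   0.3   1.94 -1.18] open 55.8 F [ 0.6  0.1 -1.5]
shift [0.406, -0.706, 0.464] turn [-0.449, 0.269, 0.665] halves: [0.203, -0.353, 0.232] [-0.224, 0.135, 0.332]
```

Call:
drive_tool(
  steps=[
    [0.41,-0.71,0.46,-0.45,0.27,0.66,1],
    [0.41,-0.71,0.46,-0.45,0.27,0.66,1],
    [0.41,-0.71,0.46,-0.45,0.27,0.66,1],
    [0.41,-0.71,0.46,-0.45,0.27,0.66,1],
    [0.41,-0.71,0.46,-0.45,0.27,0.66,1],
    [0.41,-0.71,0.46,-0.45,0.27,0.66,1],
    [0.41,-0.71,0.46,-0.45,0.27,0.66,1],
    [0.41,-0.71,0.46,-0.45,0.27,0.66,1],
    [0.41,-0.71,0.46,-0.45,0.27,0.66,1],
    [0.41,-0.71,0.46,-0.45,0.27,0.66,1],
    [0.41,-0.71,0.46,-0.45,0.27,0.66,1],
  ],
)

```text
time: 27.15
eef_pos: [479.4, -188.1, 218.6]
tool_rot: [-3.14, 0.004, -0.861]
wrist_force: [-0.6, 0.7, -1.1]
opening: 55.2
```

```bash
python3 go.py 540 -60 220 150 0 -120
```

```text
t 27.1 pos [ 479.4 -188.1  218.6] rpy [-179.9    0.3  -49.4] q [-0.51  0.24  1.69  0.    1.21  0.35] open 55.2 F [-0.6  0.7 -1.1]
shift [-0.385, -0.862, -0.007] turn [-0.289, -0.202, 0.767] halves: [-0.192, -0.431, -0.003] [-0.144, -0.101, 0.383]
```

Call:
drive_tool(
  steps=[
    [-0.38,-0.86,0,-0.29,-0.2,0.77,1],
    [-0.38,-0.86,0,-0.29,-0.2,0.77,1],
    [-0.38,-0.86,0,-0.29,-0.2,0.77,1],
    [-0.38,-0.86,0,-0.29,-0.2,0.77,1],
    [-0.38,-0.86,0,-0.29,-0.2,0.77,1],
    [-0.38,-0.86,0,-0.29,-0.2,0.77,1],
    [-0.38,-0.86,0,-0.29,-0.2,0.77,1],
    [-0.38,-0.86,0,-0.29,-0.2,0.77,1],
    [-0.38,-0.86,0,-0.29,-0.2,0.77,1],
    [-0.38,-0.86,0,-0.29,-0.2,0.77,1],
    [-0.38,-0.86,0,-0.29,-0.2,0.77,1],
  ],
)

```text
time: 28.25
eef_pos: [541.4, -63.3, 219.1]
tool_rot: [2.621, -0.004, -2.101]
wrist_force: [-0.1, 0.8, -1.3]
opening: 55.8
```

```bash
sed -i "s/R=Ro.from_euler('xyz',\[225,0,yaw\],degrees=True)/R=Ro.from_euler('xyz',[135,0,yaw-180] if len(sys.argv)>6 else [225,0,yaw],degrees=True)/" place.py; python3 place.py -22 100 -24 9 0.9 flip
```

```text
t 28.2 target [519.8 105.6 148. ] pos [541.4 -63.3 219.1] rpy [ 150.2   -0.2 -120.4] q [-0.32  0.58  1.27  0.11  1.8   1.78] open 55.8 F [-0.1  0.8 -1.3]
shift [-0.9, 0.368, 0.753] turn [-0.166, -0.186, 0.239] halves: [-0.45, 0.184, 0.377] [-0.083, -0.093, 0.12]
```

Call:
drive_tool(
  steps=[
    [-0.9,0.37,0.75,-0.17,-0.19,0.24,1],
    [-0.9,0.37,0.75,-0.17,-0.19,0.24,1],
    [-0.9,0.37,0.75,-0.17,-0.19,0.24,1],
    [-0.9,0.37,0.75,-0.17,-0.19,0.24,1],
    [-0.9,0.37,0.75,-0.17,-0.19,0.24,1],
    [-0.9,0.37,0.75,-0.17,-0.19,0.24,1],
    [-0.9,0.37,0.75,-0.17,-0.19,0.24,1],
    [-0.9,0.37,0.75,-0.17,-0.19,0.24,1],
  ],
)

```text
time: 29.05
eef_pos: [521.5, 105.7, 150.2]
tool_rot: [2.355, 0.004, -2.581]
wrist_force: [0.3, -0.1, -1.8]
opening: 55.7
```

```bash
python3 place.py -22 70 -24 9 0.9 flip;  python3 -c "
from h import *
take('wrist','wrist11')"
python3 held.py wrist11 soap2
```

```text
t 29.1 target [519.8 105.6 118. ] pos [521.5 105.7 150.2] rpy [ 134.9    0.2 -147.9] q [-0.29  0.65  1.5   0.49  1.62  2.16] open 55.7 F [ 0.3 -0.1 -1.8]
shift [0.011, -0.148, 0.156] turn [0.001, 0.004, -0.001] halves: [0.005, -0.074, 0.078] [0.001, 0.002, -0.0]
7470 px [ 262  251  124   64 7470]
plane n [ 0.  1. -0.] cnt 6012 min [-49.5 -36.2 153. ] max [  5.  -33.9 180.1]
plane n [-0. -0.  1.] cnt 623 min [-48.6 -36.4 178.9] max [  4.6 -22.3 180.6]
```

View pics/wrist11.png

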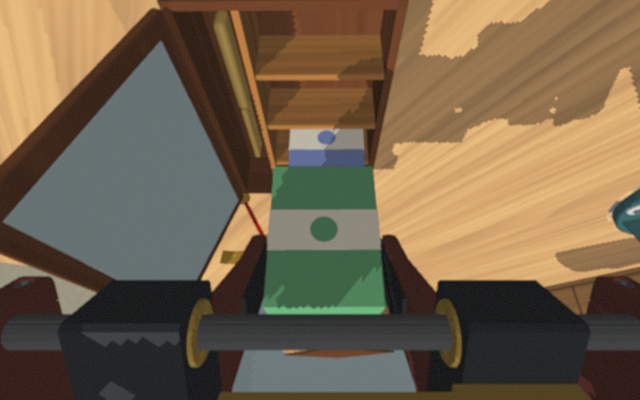

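Call:
drive_tool(
  steps=[
    [0.005,-0.2,0.2,0,0.004,0,1],
    [0.005,-0.34,0.34,0,0.004,0,1],
    [0.005,-0.42,0.42,0,0.004,0,1],
    [0.005,-0.45,0.45,0,0.004,0,1],
    [0.005,-0.462,0.462,0,0.004,0,1],
    [0.005,-0.462,0.462,0,0.004,0,1],
  ],
)

```text
time: 29.7
eef_pos: [519.5, 106.7, 53.0]
tool_rot: [2.35, -0.003, -2.578]
wrist_force: [-1.6, -0.3, 2.2]
opening: 55.6
```

```bash
python3 place.py -22 5 -24 9 0.9 flip
```

```text
t 29.7 target [519.8 105.6  53. ] pos [519.5 106.7  53. ] rpy [ 134.6   -0.2 -147.7] q [-0.28  0.79  1.54  0.49  1.48  2.08] open 55.6 F [-1.6 -0.3  2.2]
shift [0.002, -0.005, -0.005] turn [0.004, -0.001, -0.002] halves: [0.001, -0.003, -0.003] [0.002, -0.0, -0.001]
```

Call:
drive_tool(
  steps=[
    [0,-0.004,0.004,0,0,0,1],
    [0,-0.004,0.004,0,0,0,0.8],
    [0,-0.004,0.004,0,0,0,0.2],
    [0,-0.004,0.004,0,0,0,0.2],
    [0,-0.004,0.004,0,0,0,0.2],
    [0,0,-0.3,0,0,0,0.2],
    [0,0,-0.6,0,0,0,0.2],
    [0,0,-0.9,0,0,0,0.2],
    [0,0,-0.9,0,0,0,0.2],
    [0,0,-0.9,0,0,0,0.2],
  ],
)

```text
time: 30.7
eef_pos: [571.7, 25.0, 146.7]
tool_rot: [2.354, -0.002, -2.579]
wrist_force: [0.2, -0.0, 0.1]
opening: 70.6
```

```bash
python3 -c "
from h import *
take('wrist','wrist12');take('scene','scene12')"
python3 held.py wrist12 soap2; python3 soaps.py scene12; python3 go.py 540 -60 220 180 0 -90
```

```text
2511 px [ 292  189   65   40 2511]
plane n [ 0.  1. -0.] cnt 1569 min [-50.2 -33.7  56.7] max [  2.9 -31.7  83.4]
plane n [ 0. -0.  1.] cnt 751 min [-49.9 -33.5  82.4] max [ 3.7 -7.7 83.8]
scene12 soap1 n 268 px [363 163  15  27] c [473.7 182.5] size [56.1 26.7] longaxis deg 30.4 top z 84.8
scene12 soap2 n 283 px [336 172  14  27] c [521.1 107.3] size [55.7 26.3] longaxis deg 30.0 top z 84.5
scene12 soap3 n 449 px [177 175  31  25] c [ 594.  -347.5] size [75.8 54.2] longaxis deg 80.6 top z 28.5
scene12 soap4 n 195 px [349 168  15  26] c [499.7 145. ] size [51.6 23.9] longaxis deg 27.8 top z 84.5
t 30.8 pos [569.7  26.5 145.6] rpy [ 134.6   -0.3 -147.7] q [-0.37  0.74  1.32  0.44  1.74  2.14] open 70.5 F [-1.1 -0.5 -0. ]
shift [0.478, 0.083, -0.618] turn [0.462, 0.251, -0.607] halves: [0.239, 0.042, -0.309] [0.231, 0.125, -0.304]
```

View pics/wrist12.png

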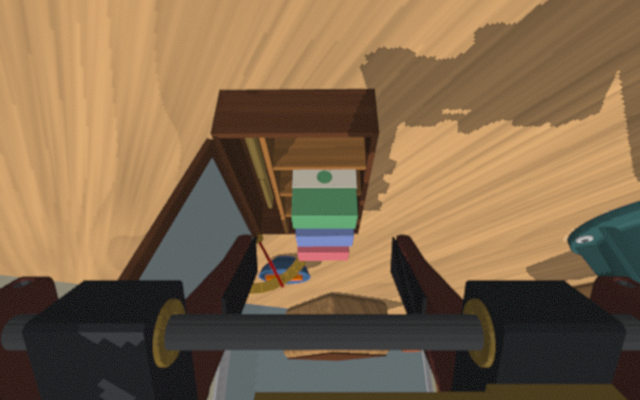

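Call:
drive_tool(
  steps=[
    [0.1,0,-0.4,0.1,0.05,-0.1,0],
    [0.48,0.08,-0.62,0.46,0.25,-0.61,0],
    [0.48,0.08,-0.62,0.46,0.25,-0.61,0],
    [0.48,0.08,-0.62,0.46,0.25,-0.61,0],
    [0.48,0.08,-0.62,0.46,0.25,-0.61,0],
    [0.48,0.08,-0.62,0.46,0.25,-0.61,0],
    [0.48,0.08,-0.62,0.46,0.25,-0.61,0],
    [0.48,0.08,-0.62,0.46,0.25,-0.61,0],
    [0.48,0.08,-0.62,0.46,0.25,-0.61,0],
    [0.48,0.08,-0.62,0.46,0.25,-0.61,0],
    [0.48,0.08,-0.62,0.46,0.25,-0.61,0],
  ],
)

```text
time: 31.9
eef_pos: [540.0, -60.4, 219.7]
tool_rot: [3.14, 0.003, -1.568]
wrist_force: [-0.1, -0.2, 0.9]
opening: 87.8
```

```bash
python3 go.py 570 -200 200 150 0 -30
```

```text
t 31.9 pos [540.  -60.4 219.7] rpy [179.9   0.2 -89.8] q [-0.24  0.28  1.64  0.    1.23  1.33] open 87.8 F [-0.1 -0.2  0.9]
shift [0.932, -0.198, 0.128] turn [-0.303, 0.176, -0.648] halves: [0.466, -0.099, 0.064] [-0.151, 0.088, -0.324]
```

Call:
drive_tool(
  steps=[
    [0.93,-0.2,0.13,-0.3,0.18,-0.65,0],
    [0.93,-0.2,0.13,-0.3,0.18,-0.65,0],
    [0.93,-0.2,0.13,-0.3,0.18,-0.65,0],
    [0.93,-0.2,0.13,-0.3,0.18,-0.65,0],
    [0.93,-0.2,0.13,-0.3,0.18,-0.65,0],
    [0.93,-0.2,0.13,-0.3,0.18,-0.65,0],
    [0.93,-0.2,0.13,-0.3,0.18,-0.65,0],
    [0.93,-0.2,0.13,-0.3,0.18,-0.65,0],
    [0.93,-0.2,0.13,-0.3,0.18,-0.65,0],
  ],
)

```text
time: 32.8
eef_pos: [571.3, -199.3, 198.7]
tool_rot: [2.618, -0.005, -0.518]
wrist_force: [0.7, -0.1, 0.2]
opening: 87.8
```

```bash
python3 go.py 592.7 -337.5 110 135 0 -10
```

```text
t 32.8 pos [ 571.3 -199.3  198.7] rpy [150.   -0.3 -29.7] q [-0.15  0.52  1.44 -0.5   1.4   0.51] open 87.8 F [ 0.7 -0.1  0.2]
shift [0.577, 0.335, 0.879] turn [-0.164, 0.131, -0.176] halves: [0.289, 0.167, 0.44] [-0.082, 0.066, -0.088]
```

Call:
drive_tool(
  steps=[
    [0.58,0.33,0.88,-0.16,0.13,-0.18,0],
    [0.58,0.33,0.88,-0.16,0.13,-0.18,0],
    [0.58,0.33,0.88,-0.16,0.13,-0.18,0],
    [0.58,0.33,0.88,-0.16,0.13,-0.18,0],
    [0.58,0.33,0.88,-0.16,0.13,-0.18,0],
    [0.58,0.33,0.88,-0.16,0.13,-0.18,0],
  ],
)

```text
time: 33.4
eef_pos: [594.6, -339.2, 113.1]
tool_rot: [2.365, -0.004, -0.176]
wrist_force: [-0.4, -0.0, -0.0]
opening: 87.5
```

```bash
python3 -c "
from h import *
take('wrist','wrist13')"
python3 soaps.py wrist13;python3 go.py 592.7 -337.5 11.5 135 0 -10
```

```text
wrist13 soap1 none
wrist13 soap2 none
wrist13 soap3 n 7862 px [266  63 103 108] c [ 591.3 -346.9] size [79.3 56.1] longaxis deg 80.2 top z 26.2
wrist13 soap4 none
t 33.5 pos [ 595.2 -338.8  113.8] rpy [135.5  -0.3 -10. ] q [-0.22  0.66  1.59 -0.93  1.07  0.5 ] open 87.9 F [0.7 0.7 0.6]
shift [-0.021, -0.482, 0.482] turn [-0.005, -0.002, -0.002] halves: [-0.01, -0.241, 0.241] [-0.003, -0.001, -0.001]
```

View pics/wrist13.png

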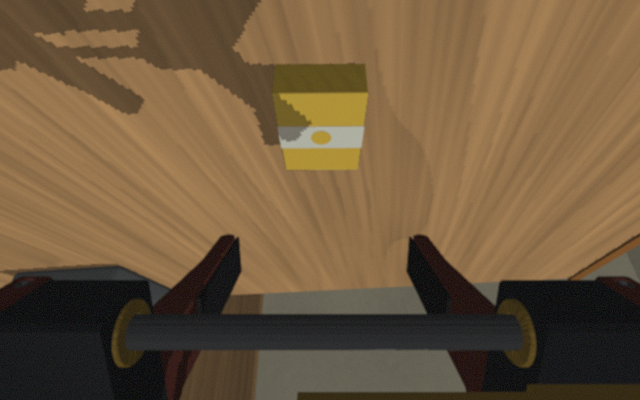

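```bash
python3 go.py 593 -337 11.5 141 0 -9.8
```

```text
t 33.5 pos [ 595.2 -338.8  113.8] rpy [135.5  -0.3 -10. ] q [-0.22  0.66  1.59 -0.93  1.07  0.5 ] open 87.9 F [0.7 0.7 0.6]
shift [-0.02, -0.485, 0.479] turn [0.061, -0.001, -0.004] halves: [-0.01, -0.242, 0.24] [0.031, -0.0, -0.002]
```

Call:
drive_tool(
  steps=[
    [-0.02,0,0,0.061,0,0,0],
    [-0.02,-0.24,0.24,0.061,0,0,0],
    [-0.02,-0.42,0.415,0.061,0,0,0],
    [-0.02,-0.485,0.479,0.061,0,0,0],
    [-0.02,-0.485,0.479,0.061,0,0,0],
    [-0.02,-0.485,0.479,0.061,0,0,0],
  ],
)

```text
time: 34.05
eef_pos: [592.5, -336.8, 11.5]
tool_rot: [2.459, -0.002, -0.171]
wrist_force: [0.5, 0.2, 0.3]
opening: 88.0
```

```bash
python3 go.py 593 -337 11.5 141 0 -9.8
```

```text
t 34.0 pos [ 592.5 -336.8   11.5] rpy [ 1.409e+02 -1.000e-01 -9.800e+00] q [-0.26  0.77  1.63 -0.92  0.91  0.56] open 88.0 F [0.5 0.2 0.3]
shift [0.003, 0.0, 0.001] turn [0.001, -0.001, -0.001] halves: [0.002, 0.0, 0.0] [0.001, -0.001, -0.0]
```

Call:
drive_tool(
  steps=[
    [0,0,0,0,0,0,1],
    [0,0,0,0,0,0,1],
    [0,0,0,0,0,0,1],
    [0,0,0,0,0,0,1],
    [0,0,0,0,0,0,1],
    [0,0,0,0,0,0,1],
    [0,0.12,-0.15,0,0,0,1],
    [0,0.3,-0.37,0,0,0,1],
    [0,0.5,-0.6,0,0,0,1],
    [0,0.7,-0.86,0,0,0,1],
    [0,0.7,-0.86,0,0,0,1],
    [0,0.7,-0.86,0,0,0,1],
  ],
)

```text
time: 35.25
eef_pos: [591.4, -336.8, 176.9]
tool_rot: [2.46, -0.003, -0.172]
wrist_force: [0.3, -0.1, -2.1]
opening: 55.7
```

```bash
python3 go.py 590 -200 200 190 0 -5
```

```text
t 35.2 pos [ 591.4 -336.8  176.9] rpy [141.   -0.2  -9.8] q [-0.26  0.55  1.55 -0.78  1.11  0.29] open 55.7 F [ 0.3 -0.1 -2.1]
shift [-0.165, -0.599, -0.685] turn [0.545, 0.012, -0.054] halves: [-0.082, -0.3, -0.343] [0.272, 0.006, -0.027]
```

Call:
drive_tool(
  steps=[
    [-0.16,-0.6,-0.69,0.54,0,-0.05,1],
    [-0.16,-0.6,-0.69,0.54,0,-0.05,1],
    [-0.16,-0.6,-0.69,0.54,0,-0.05,1],
    [-0.16,-0.6,-0.69,0.54,0,-0.05,1],
    [-0.16,-0.6,-0.69,0.54,0,-0.05,1],
    [-0.16,-0.6,-0.69,0.54,0,-0.05,1],
    [-0.16,-0.6,-0.69,0.54,0,-0.05,1],
    [-0.16,-0.6,-0.69,0.54,0,-0.05,1],
  ],
)

```text
time: 36.05
eef_pos: [588.9, -199.9, 197.1]
tool_rot: [-2.975, 0.024, -0.1]
wrist_force: [0.4, -0.0, -1.9]
opening: 56.0
```

Call:
drive_tool(
  steps=[
    [-0.2,-0.85,0.05,0.44,-0.2,-0.38,1],
    [-0.2,-0.85,0.05,0.44,-0.2,-0.38,1],
    [-0.2,-0.85,0.05,0.44,-0.2,-0.38,1],
    [-0.2,-0.85,0.05,0.44,-0.2,-0.38,1],
    [-0.2,-0.85,0.05,0.44,-0.2,-0.38,1],
    [-0.2,-0.85,0.05,0.44,-0.2,-0.38,1],
    [-0.2,-0.85,0.05,0.44,-0.2,-0.38,1],
    [-0.2,-0.85,0.05,0.44,-0.2,-0.38,1],
  ],
)

```text
time: 36.85
eef_pos: [572.9, -68.8, 210.7]
tool_rot: [-2.251, -0.005, 0.565]
wrist_force: [-1.0, 0.6, -2.2]
opening: 55.9
```

```bash
ROLL=231 python3 place.py -68 85 -24 10 -1.5
```

```text
t 36.9 target [543.2  68.8 134. ] pos [572.9 -68.8 210.7] rpy [-129.    -0.3   32.4] q [-0.5   0.77  1.15  0.43  2.01 -1.05] open 55.9 F [-1.   0.6 -2.2]
shift [0.321, -0.155, 1.008] turn [-0.001, -0.002, 0.002] halves: [0.16, -0.078, 0.504] [-0.0, -0.001, 0.001]
```

Call:
drive_tool(
  steps=[
    [0.32,-0.15,0.99,0,0,0,1],
    [0.32,-0.15,0.99,0,0,0,1],
    [0.32,-0.15,0.99,0,0,0,1],
    [0.32,-0.15,0.99,0,0,0,1],
    [0.32,-0.15,0.99,0,0,0,1],
    [0.32,-0.15,0.99,0,0,0,1],
  ],
)

```text
time: 37.45
eef_pos: [545.9, 64.9, 138.9]
tool_rot: [-2.256, -0.01, 0.563]
wrist_force: [0.2, -0.2, -0.2]
opening: 56.0
```

```bash
python3 -c "
from h import *
take('wrist','wrist14')"
python3 held.py wrist14 soap3;ROLL=231 python3 place.py -68 5 -24 10 -1.5
```

```text
9187 px [ 259  184  134  100 9187]
plane n [-0.  0.  1.] cnt 5591 min [-50.8 -86.3 164.8] max [  3.5 -61.1 167.1]
plane n [ 0.  1. -0.] cnt 2609 min [-50.8 -86.9 139.7] max [  3.6 -85.5 165.1]
t 37.5 target [543.2  68.8  54. ] pos [546.4  64.2 139. ] rpy [-129.3   -0.6   32.2] q [-0.36  0.76  1.39  0.5   1.74 -1.03] open 55.9 F [ 0.6 -0.3 -1.3]
shift [-0.009, 0.415, 0.388] turn [0.003, -0.006, 0.004] halves: [-0.004, 0.208, 0.194] [0.002, -0.003, 0.002]
```

View pics/wrist14.png

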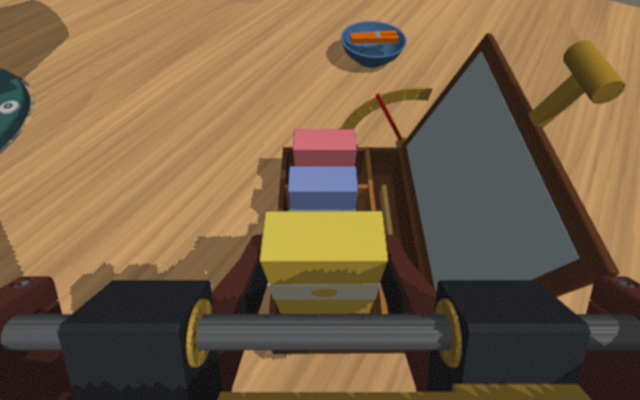

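Call:
drive_tool(
  steps=[
    [-0.009,-0.023,0.029,0,0,0,1],
    [-0.009,0.18,0.19,0,0,0,1],
    [-0.009,0.32,0.31,0,0,0,1],
    [-0.009,0.38,0.36,0,0,0,1],
    [-0.009,0.405,0.38,0,0,0,1],
    [-0.009,0.407,0.382,0,0,0,1],
    [-0.009,0.407,0.382,0,0,0,1],
  ],
)

```text
time: 38.2
eef_pos: [541.9, 69.4, 56.1]
tool_rot: [-2.253, -0.011, 0.562]
wrist_force: [-0.9, -0.7, 3.3]
opening: 55.8
```

```bash
ROLL=231 python3 place.py -68 5 -24 10 -1.5
```

```text
t 38.2 target [543.2  68.8  54. ] pos [541.9  69.4  56.1] rpy [-129.1   -0.6   32.2] q [-0.35  0.86  1.42  0.5   1.62 -1.1 ] open 55.8 F [-0.9 -0.7  3.3]
shift [0.005, 0.016, 0.003] turn [0.001, -0.006, 0.004] halves: [0.002, 0.008, 0.001] [0.0, -0.003, 0.002]
```

Call:
drive_tool(
  steps=[
    [0,0,0,0,0,0,0.8],
    [0,0,0,0,0,0,0.2],
    [0,0,0,0,0,0,0.2],
    [0,0,0,0,0,0,0.2],
    [0,0,-0.3,0,0,0,0.2],
    [0,0,-0.6,0,0,0,0.2],
    [0,0,-0.9,0,0,0,0.2],
    [0,0,-0.9,0,0,0,0.2],
    [0,0,-0.9,0,0,0,0.2],
  ],
)

```text
time: 39.1
eef_pos: [597.6, -19.8, 139.8]
tool_rot: [-2.255, -0.012, 0.561]
wrist_force: [0.1, -0.4, -0.1]
opening: 70.0
```

```bash
python3 -c "
from h import *
take('wrist','wrist15');take('scene','scene15');take('side','side15')"
for k in 1 2 3 4; do python3 held.py wrist15 soap$k; done; python3 soaps.py scene15 side15; python3 go.py 560 0 250 180 0 -15
```

```text
1255 px [ 299   67   52   25 1255]
plane n [ 0. -0.  1.] cnt 701 min [-48.   55.6  81.8] max [ 4.3 80.3 83.7]
plane n [-0.  1.  0.] cnt 453 min [-48.4  55.4  68.7] max [ 4.9 57.7 81.7]
2153 px [ 293  122   62   38 2153]
plane n [ 0. -0.  1.] cnt 1152 min [-49.9 -33.5  82. ] max [ 3.7 -7.7 83.9]
plane n [0. 1. 0.] cnt 873 min [-49.6 -34.   61.1] max [  2.9 -32.1  81.9]
3945 px [ 254  384  373   16 3945]
plane n [-0.   0.8  0.6] cnt 3836 min [ -39.5 -241.4  220.1] max [  34.4 -238.4  224.3]
plane n [-0.   1.   0.1] cnt 74 min [ -32.3 -241.3  181.4] max [  47.5 -236.2  224.5]
1453 px [ 296   93   56   29 1453]
plane n [ 0. -0.  1.] cnt 849 min [-50.4  10.7  81.4] max [ 3.2 34.7 83.8]
plane n [-0.  1.  0.] cnt 504 min [-49.5  10.6  67.4] max [ 2.7 12.6 83.5]
scene15 soap1 n 272 px [362 163  16  27] c [473.8 182.9] size [53.2 25.4] longaxis deg 34.7 top z 84.7
scene15 soap2 n 268 px [336 172  14  27] c [521.2 106.8] size [56.6 25.8] longaxis deg 33.8 top z 84.6
scene15 soap3 n 291 px [321 176  15  30] c [545.8  67.1] size [56.5 25.2] longaxis deg 31.5 top z 84.5
scene15 soap4 n 209 px [349 169  15  25] c [499.5 144.5] size [51.4 23.5] longaxis deg 31.9 top z 84.5
side15 soap1 n 155 px [262 173  19  16] c [466.5 175.4] size [66.8 35.5] longaxis deg 54.8 top z 81.8
side15 soap2 n 192 px [276 185  21  18] c [515.7 104.6] size [56.6 30.3] longaxis deg 33.9 top z 82.1
side15 soap3 n 214 px [285 194  18  20] c [533.7  59.2] size [42.8 28.3] longaxis deg 25.6 top z 81.7
side15 soap4 n 132 px [270 179  19  16] c [493.2 138.9] size [54.3 23.9] longaxis deg 36.6 top z 81.8
t 39.2 pos [595.7 -17.9 138.9] rpy [-129.    -0.5   32.3] q [-0.43  0.85  1.19  0.47  1.88 -1.04] open 70.3 F [1.  1.3 0. ]
shift [-0.131, -0.72, -0.289] turn [-0.536, 0.229, 0.492] halves: [-0.066, -0.36, -0.145] [-0.268, 0.114, 0.246]
```

View pics/wrist15.png

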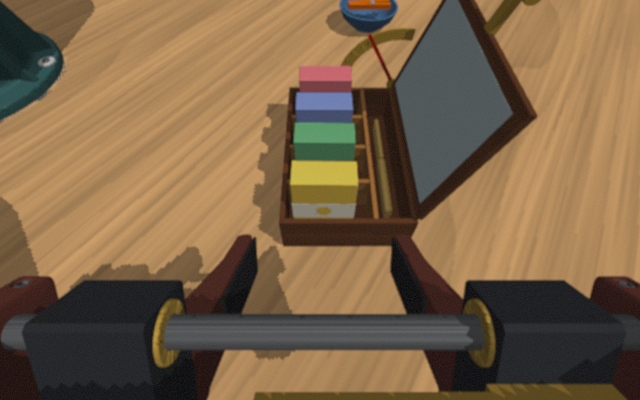

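```bash
python3 go.py 590 0 270 180 0 -40
```

```text
t 39.2 pos [595.7 -17.9 138.9] rpy [-129.    -0.5   32.3] q [-0.43  0.85  1.19  0.47  1.88 -1.04] open 70.3 F [1.  1.3 0. ]
shift [0.039, -0.756, -0.455] turn [-0.491, 0.352, 0.749] halves: [0.02, -0.378, -0.227] [-0.246, 0.176, 0.374]
```

Call:
drive_tool(
  steps=[
    [0.04,-0.3,-0.45,-0.05,0.03,0.07,0],
    [0.04,-0.76,-0.45,-0.49,0.35,0.75,0],
    [0.04,-0.76,-0.45,-0.49,0.35,0.75,0],
    [0.04,-0.76,-0.45,-0.49,0.35,0.75,0],
    [0.04,-0.76,-0.45,-0.49,0.35,0.75,0],
    [0.04,-0.76,-0.45,-0.49,0.35,0.75,0],
    [0.04,-0.76,-0.45,-0.49,0.35,0.75,0],
    [0.04,-0.76,-0.45,-0.49,0.35,0.75,0],
    [0.04,-0.76,-0.45,-0.49,0.35,0.75,0],
    [0.04,-0.76,-0.45,-0.49,0.35,0.75,0],
    [0.04,-0.76,-0.45,-0.49,0.35,0.75,0],
    [0.04,-0.76,-0.45,-0.49,0.35,0.75,0],
  ],
)

```text
time: 40.45
eef_pos: [589.4, 1.4, 270.0]
tool_rot: [-3.141, 0.004, -0.694]
wrist_force: [-1.0, 0.3, -0.1]
opening: 88.1
```

```bash
python3 go.py 600 130 285 180 0 -57.8
```

```text
t 40.5 pos [589.4   1.4 270. ] rpy [-180.     0.2  -39.8] q [-0.12  0.31  1.47  0.    1.37  0.58] open 88.1 F [-1.   0.3 -0.1]
shift [-0.495, -0.704, -0.098] turn [0.0, 0.002, 0.2] halves: [-0.247, -0.352, -0.049] [0.0, 0.001, 0.1]
```

Call:
drive_tool(
  steps=[
    [-0.5,-0.7,-0.1,0,0,0.2,0],
    [-0.5,-0.7,-0.1,0,0,0.2,0],
    [-0.5,-0.7,-0.1,0,0,0.2,0],
    [-0.5,-0.7,-0.1,0,0,0.2,0],
    [-0.5,-0.7,-0.1,0,0,0.2,0],
    [-0.5,-0.7,-0.1,0,0,0.2,0],
  ],
)

```text
time: 41.05
eef_pos: [600.5, 126.8, 285.3]
tool_rot: [3.14, 0.002, -1.014]
wrist_force: [-0.1, -0.2, 0.7]
opening: 87.6
```

```bash
python3 -c "
from h import *
take('wrist','wrist16')
np.set_printoptions(precision=1,suppress=True)
im,d,E,K=load('wrist16');P=pts(d,E,K)
hsv=cv2.cvtColor(im,cv2.COLOR_RGB2HSV)
m=(hsv[...,0]>18)&(hsv[...,0]<30)&(hsv[...,1]>150)&(P[...,2]>150)&(d>0);m[235:]=0
print(m.sum(),np.argwhere(m).min(0),np.argwhere(m).max(0))
from place import c,yaw
Q=case_frame(P[m],c,np.radians(yaw)); print(Q.min(0),Q.max(0),np.median(Q,0))
T=Q[Q[:,2]>np.percentile(Q[:,2],99)-3];print(T.min(0),T.max(0),T.mean(0))
"; python3 go.py 632 202 277 180 0 -57.8
```

```text
926 [125 231] [148 279]
[ 96.7 -15.6 168.8] [117.3  18.4 208.6] [110.8   0.7 205.6]
[105.1 -15.6 205. ] [115.7  17.7 208.6] [110.6   1.3 206.3]
t 41.1 pos [600.5 126.7 285.4] rpy [ 1.799e+02  1.000e-01 -5.810e+01] q [0.09 0.33 1.39 0.   1.42 1.11] open 87.6 F [ 0.3  0.2 -0.6]
shift [-0.315, -0.443, 0.056] turn [0.001, 0.001, -0.004] halves: [-0.158, -0.222, 0.028] [0.0, 0.001, -0.002]
```

View pics/wrist16.png

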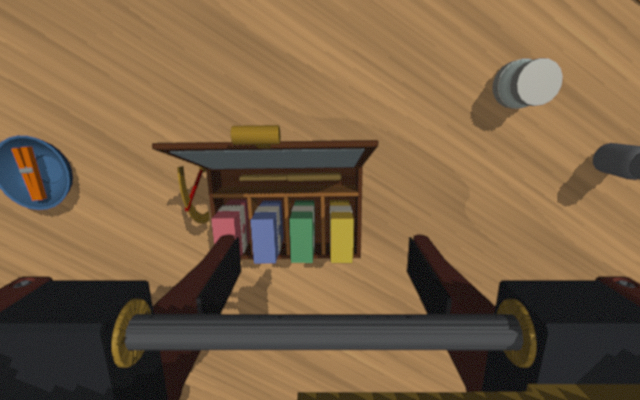

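```bash
python3 go.py 620.8 198 181 180 0 -57.6
```

```text
t 41.1 pos [600.5 126.7 285.4] rpy [ 1.799e+02  1.000e-01 -5.810e+01] q [0.09 0.33 1.39 0.   1.42 1.11] open 87.6 F [ 0.3  0.2 -0.6]
shift [-0.331, -0.366, 0.696] turn [0.001, 0.001, -0.006] halves: [-0.166, -0.183, 0.348] [0.0, 0.001, -0.003]
```

Call:
drive_tool(
  steps=[
    [-0.33,-0.366,0,0,0,-0.006,0],
    [-0.33,-0.366,0,0,0,-0.006,0],
    [-0.33,-0.366,0.2,0,0,-0.006,0],
    [-0.33,-0.366,0.5,0,0,-0.006,0],
    [-0.33,-0.366,0.696,0,0,-0.006,0],
    [-0.33,-0.366,0.696,0,0,-0.006,0],
    [-0.33,-0.366,0.696,0,0,-0.006,1],
    [-0.33,-0.366,0.696,0,0,-0.006,1],
    [-0.33,-0.366,0.696,0,0,-0.006,1],
    [-0.33,-0.366,0.696,0,0,-0.006,1],
    [-0.33,-0.366,0.696,0,0,-0.006,1],
    [-0.33,-0.366,0.696,0,0,-0.006,1],
  ],
)

```text
time: 42.3
eef_pos: [621.4, 199.6, 182.3]
tool_rot: [-3.141, 0.001, -1.004]
wrist_force: [0.2, 0.2, -0.4]
opening: 43.4
```

```bash
cat > arc.py <<'E'
from h import *
import sys
from scipy.spatial.transform import Rotation as Ro
from place import case2w,yaw
np.set_printoptions(precision=1,suppress=True)
a=np.radians(yaw); ex=np.array([np.cos(a),np.sin(a),0])
s=env.observe(); R=Ro.from_euler('xyz',s['tool_rot'])
H=case2w([62,0,48-19.])
v=s['eef_pos']-H; x=v@ex; th=np.degrees(np.arctan2(v[2],-x)); r=np.hypot(x,v[2]); print('angle',th,'radius',r,'F',s['wrist_force'],'open',s['opening'],s['time'],s['eef_pos'])
for t in [float(q) for q in sys.argv[1:]]:
    d=(ex*(-160*np.cos(np.radians(t)))+np.array([0,0,160*np.sin(np.radians(t))]))-(ex*(-160*np.cos(np.radians(th)))+np.array([0,0,160*np.sin(np.radians(th))]))
    print(t,(R.inv().apply(d)/150).round(3).tolist())
E
python3 arc.py 102 96 90 84 78 72 66 60 57
```

```text
angle 108.09854466762964 radius 161.28165850377775 F [ 0.2  0.2 -0.4] open 43.36057125800049 42.3 [621.4 199.6 182.3]
102.0 [-0.0, 0.11, -0.03]
96.0 [-0.0, 0.22, -0.047]
90.0 [-0.0, 0.331, -0.053]
84.0 [-0.0, 0.443, -0.047]
78.0 [-0.001, 0.553, -0.03]
72.0 [-0.001, 0.661, -0.001]
66.0 [-0.001, 0.765, 0.039]
60.0 [-0.001, 0.865, 0.089]
57.0 [-0.001, 0.912, 0.118]
```

Still closing (43 mm); first let the grip finish.

Call:
drive_tool(
  steps=[
    [0,0,0,0,0,0,1],
    [0,0,0,0,0,0,1],
    [0,0,0,0,0,0,1],
  ],
)

```text
time: 42.6
eef_pos: [622.0, 198.4, 182.0]
tool_rot: [-3.141, -0.001, -1.004]
wrist_force: [2.0, -4.7, 1.2]
opening: 33.8
```

```bash
python3 arc.py 102 96 90 84 78 72 66 60 57
```

```text
angle 108.09173209017854 radius 160.9281477050796 F [ 2.  -4.7  1.2] open 33.78700049245395 42.6 [622.  198.4 182. ]
102.0 [-0.0, 0.109, -0.029]
96.0 [-0.0, 0.22, -0.047]
90.0 [-0.0, 0.331, -0.053]
84.0 [-0.0, 0.443, -0.047]
78.0 [-0.0, 0.553, -0.03]
72.0 [-0.001, 0.661, -0.001]
66.0 [-0.001, 0.765, 0.039]
60.0 [-0.001, 0.865, 0.09]
57.0 [-0.001, 0.912, 0.119]
```

Call:
drive_tool(
  steps=[
    [0,0.109,-0.029,0,0,0,1],
    [0,0.22,-0.047,0,0,0,1],
    [0,0.331,-0.053,0,0,0,1],
    [0,0.443,-0.047,0,0,0,1],
    [0,0.553,-0.03,0,0,0,1],
    [0,0.661,-0.001,0,0,0,1],
    [0,0.765,0.039,0,0,0,1],
    [0,0.82,0.065,0,0,0,1],
    [0,0.865,0.09,0,0,0,1],
    [0,0.865,0.09,0,0,0,1],
    [0,0.865,0.09,0,0,0,1],
  ],
)

```text
time: 43.7
eef_pos: [512.4, 128.2, 170.0]
tool_rot: [-3.141, -0.003, -1.004]
wrist_force: [-1.9, -9.4, 13.3]
opening: 33.7
```

```bash
python3 arc.py 60; cat > lid.py <<'E'
from h import *
import sys
from place import c,yaw
np.set_printoptions(precision=2,suppress=True)
for fn in sys.argv[1:]:
    im,d,E,K=load(fn);P=pts(d,E,K); hsv=cv2.cvtColor(im,cv2.COLOR_RGB2HSV)
    Q=case_frame(P,c,np.radians(yaw))
    m=(d>0)&(Q[...,2]>90)&(Q[...,2]<180)&(Q[...,0]<75)&(Q[...,0]>-40)&(abs(Q[...,1])<92)
    T=Q[m]
    if len(T)<50: print(fn,'few');continue
    b=0;rng=np.random.default_rng(0)
    for _ in range(500):
        p=T[rng.choice(len(T),3,False)];n=np.cross(p[1]-p[0],p[2]-p[0]);n/=np.linalg.norm(n)+1e-9
        if abs(n[1])>.1: continue
        mm=abs((T-p[0])@n)<2
        if mm.sum()>b:b=mm.sum();M=mm
    S=T[M];n=np.linalg.svd(S-S.mean(0))[2][2];n*=np.sign(n[0])
    print(fn,b,len(T),'n',n,'lid angle',np.degrees(np.arctan2(n[0],n[2])), S.mean(0))
E
python3 -c "
from h import *
take('scene','scene17');take('side','side17')"; python3 lid.py scene17 side17
```

```text
angle 60.38267613959908 radius 162.16361666708397 F [-1.9 -9.4 13.3] open 33.73652822183378 43.7 [512.4 128.2 170. ]
60.0 [-0.0, 0.006, 0.004]
scene17 1066 1613 n [0.88 0.   0.48] lid angle 61.48732174786034 [ 20.83  -0.84 128.59]
side17 312 399 n [0.89 0.01 0.45] lid angle 63.061993850077194 [ 10.61 -17.9  126.32]
```

View pics/side17.png

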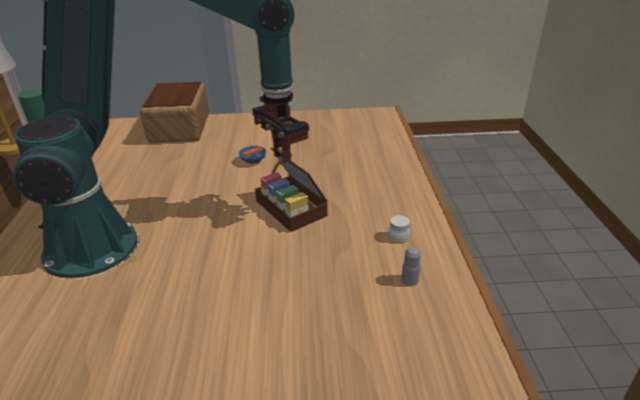

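Call:
drive_tool(
  steps=[
    [0,0.015,0.005,0,0,0,1],
    [0,0.015,0.005,0,0,0,1],
    [0,0.015,0.005,0,0,0,0],
    [0,0.015,0.005,0,0,0,0],
    [0,0.015,0.005,0,0,0,0],
    [0,0.015,0.005,0,0,0,0],
    [0,0.015,0.005,0,0,0,0],
    [0,0.015,0.005,0,0,0,0],
    [0,0.015,-0.3,0,0,0,0],
    [0,0.015,-0.7,0,0,0,0],
    [0,0.015,-0.95,0,0,0,0],
    [0,0.015,-0.95,0,0,0,0],
  ],
)

```text
time: 45.0
eef_pos: [513.9, 129.1, 317.7]
tool_rot: [-3.13, -0.005, -1.004]
wrist_force: [1.0, 0.4, 0.6]
opening: 87.5
```

```bash
python3 go.py 440 60 310 180 0 -57.6; python3 -c "
from h import *
take('scene','scene18');take('side','side18')"; python3 lid.py scene18 side18
```

```text
t 45.0 pos [513.9 129.1 317.7] rpy [-179.3   -0.3  -57.5] q [0.12 0.17 1.53 0.   1.42 1.12] open 87.5 F [1.  0.4 0.6]
shift [0.124, 0.664, 0.044] turn [-0.007, -0.003, 0.001] halves: [0.062, 0.332, 0.022] [-0.004, -0.001, 0.0]
scene18 1048 1598 n [ 0.88 -0.    0.48] lid angle 61.264462924756685 [ 20.67  -0.88 127.39]
side18 362 415 n [0.89 0.01 0.45] lid angle 62.9407206174845 [  7.63  -6.51 130.62]
```

Call:
drive_tool(
  steps=[
    [0.12,0.66,0,0,0,0,0],
    [0.12,0.66,0,0,0,0,0],
    [0.12,0.66,0,0,0,0,0],
    [0.12,0.66,0,0,0,0,0],
  ],
)

```text
time: 45.5
eef_pos: [434.5, 59.8, 309.2]
tool_rot: [3.14, 0.003, -1.006]
wrist_force: [1.2, -0.1, 0.1]
opening: 87.8
```

```bash
python3 -c "
from h import *
take('wrist','wrist19');take('scene','scene19');take('side','side19')
im=np.hstack([cv2.resize(cv2.imread('pics/wrist19.png'),None,fx=.6,fy=.6),cv2.resize(cv2.imread('pics/side19.png')[130:290,220:450],(384,240))]); cv2.imwrite('pics/c19.png',im)
"; python3 lid.py scene19 side19 wrist19; for k in 1 2 3 4; do python3 held.py wrist19 soap$k; done; python3 soaps.py scene19
python3 - <<'E'
from h import *
from place import c,yaw
im,d,E,K=load('wrist19');P=pts(d,E,K);Q=case_frame(P,c,np.radians(yaw));hsv=cv2.cvtColor(im,cv2.COLOR_RGB2HSV)
m=(hsv[...,0]>18)&(hsv[...,0]<30)&(hsv[...,1]>150)&(Q[...,2]>150)&(Q[...,2]<210)&(d>0);m[235:]=0
T=Q[m];print(len(T),np.percentile(T,[1,50,99],axis=0).round(1))
E
```

```text
scene19 1073 1603 n [ 0.88 -0.    0.48] lid angle 61.26019053323783 [ 20.52  -2.33 128.08]
side19 363 412 n [0.89 0.01 0.45] lid angle 62.95885835030179 [  7.91  -7.77 130.2 ]
wrist19 6840 7462 n [0.87 0.   0.49] lid angle 60.721069549897464 [ 17.65   0.03 133.3 ]
1368 px [ 233   54   30   55 1368]
plane n [0. 0. 1.] cnt 978 min [-48.8  56.9  81.9] max [ 5.6 82.3 84. ]
plane n [0. 0. 1.] cnt 181 min [-48.8  57.3  83.8] max [ 4.7 81.4 85.2]
978 px [317  56  24  53 978]
plane n [0. 0. 1.] cnt 768 min [-50.  -31.5  82.1] max [ 2.9 -8.3 84.2]
plane n [0. 0. 1.] cnt 111 min [-49.9 -31.   84. ] max [ 3.3 -8.3 85.5]
1346 px [ 357   56   29   54 1346]
plane n [0. 0. 1.] cnt 990 min [-51.1 -79.7  81.9] max [  3.5 -54.6  84.2]
plane n [-0.  0.  1.] cnt 164 min [-51.  -78.9  83.8] max [  3.3 -54.5  85.3]
94 px [281 101  20   9  94]
plane n [-0.1 -0.   1. ] cnt 75 min [-49.9  11.7  82.3] max [-42.5  32.8  84.6]
scene19 soap1 n 1 px [387 177   1   1] c [503.  232.8] size [0. 0.] longaxis deg 0.0 top z 108.7
scene19 soap2 n 1 px [341 172   1   1] c [494.5  97.8] size [0. 0.] longaxis deg 0.0 top z 83.6
scene19 soap3 n 51 px [321 178   5  15] c [538.4  49.7] size [28.4  8.9] longaxis deg 10.3 top z 82.7
scene19 soap4 n 2 px [459 180   2   2] c [412.2 462.9] size [3.2 0. ] longaxis deg 136.3 top z 20.8
901 [[-22.4 -15.1 159.9]
 [-14.9   0.2 194.6]
 [  2.9  16.7 197.1]]
```

View pics/c19.png

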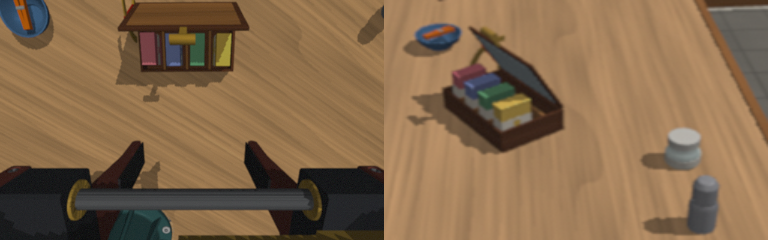

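The wrist view shows the lid at about 61° with four level carton tops (z about 83), and the robot is clear of everything. I'm handing in.

```bash
python3 -c "
from h import *
print(hand_in())"
```

```text
the job is handed in; nothing more can be done
None
```

The job is handed in at about 46 s of the 210 s. All four cartons stand upright in their own bays, and the lid is down at about 61°. No verdict was reported.

**What I did:** I folded the lid back by its pull bar to about 108–112°. Then I stood each carton on its small end, pink in bay 4, blue in bay 3, green in bay 2 and yellow in bay 1. Last, I folded the lid down to about 60°.

**Last checks:**
- **Cartons:** before the lid came down, all four stood clear. Pink, blue and green showed level tops at about 83 mm in the wrist camera. For yellow that camera check picked up something else, and the scene camera put it at the same height as the others. After the lid came down, pink, green and yellow again measured level at 83 mm in the wrist camera. Only a small part of the blue carton's top was in view then, also at about 83 mm.
- **Position:** all four were within the allowed bay area, with their centres about 22–24 mm in front of the case centre.
- **Lid:** the three cameras put it at 60.7° (wrist), 61.3° (scene) and 63.0° (side). They disagree slightly, but all are within 8° of 60°.
- **Bystanders:** the arm touched none of the deodorant, jar or bowl, and they looked unmoved in the last picture. I did not measure their positions again.

**One thing that went wrong:** on the first try at the green carton a wrist joint reached its range limit, so I picked that one up leaning the other way.

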